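Lock a jar rocker's hub to its shaft with a hex key

ROBOT

A 7-joint arm with a two-finger parallel gripper is mounted at the origin on the work surface. World frame = base frame: x ahead of the robot, y to its left, z up, the work surface at z = 0. Lengths are in m, angles in rad, forces in N, time in s.
With the tool pointing down it reaches from about 0.425 to 0.925 m from the base axis. Payload 6.8 kg.
Tool frame: the origin (TCP) lies at the very end of the fingers, on their centre line; the grasp point (between the pads) lies 19 mm behind it; z points along the fingers, x is the direction in which the jaws open and shut, and the axes are right-handed (so a half turn about z gives the same grasp; the last joint's range is limited). The gripper opens to 85 mm and grips with 20 to 120 N. Pads are 22 mm wide; open, the fingers measure 114 mm over their backs; the gripper's body (76 mm by 85 mm) begins 54 mm behind the grasp point. The pads swing forward as they close: fully open they stand 13 mm farther back than shut.
Start: joints at [1.24, 0.477, 0.022, 1.555, -0.011, 1.109, -0.083], TCP at [0.149, -0.658, 0.231] pointing down, gripper open.
Joint ranges: [-2.96, 2.96], [-0.34, 2.1], [-1.41, 1.46], [0.24, 2.44], [-1.37, 4.51], [0.17, 1.92], [-2.96, 2.96]. Speed limits (rad/s): [2.39, 2.39, 3.14, 3.14, 3.14, 3.14, 3.14].

INTERFACE

Orientations are given as a unit quaternion [w, x, y, z].
In Python, from station import get_obs, read_camera, calibration, hand_in, recognise, outline_of, place_of gives the robot as it stands.
- The arm moves only by the tool move_arm, never from a script. Its argument "steps" is a list of rows, each an object with "fingers": the finger opening in mm, from 0 to 85.4; "translation": the shift along the world's x, y, z in mm, a list of three; "turn": the turn about the world's z in rad. In form: [{"fingers": fingers, "translation": [dx, dy, dz], "turn": turn}, ...]. A call has 1 to 10 rows; each row shifts and turns the commanded pose from where the row before left it; what a row does not reach is not made up. A row lasts 1/8 s, in which the tool goes at most 62.5 mm and 10.7 degrees, less where a joint would pass 70% of its speed; a pose out of reach is approached as far as the arm can. A call with a gripper value outside its range is refused whole. The fingers move at their own pace and stop on an object; "newtons" is the grip in N (left out, the last holds). Time passes only in rows, so rows that do not move let the fingers close. It gives the time, the measured TCP pose, the force and the opening at its end, in the units of the state.
- get_obs(): the state, without advancing time (a new reading comes with each control period).
- read_camera(name): name is "scene" or "top" or "wrist"; returns the picture (384x512x3 uint8, blue, green, red); there is no depth.
- calibration(name): a dict with "camera_matrix" (3x3 intrinsics, pixels), "k1" (the pictures are not rectified: a ray, as slopes to the right and down, at radius r is drawn at 1 + k1 r^2 times it, then the intrinsics apply), "rvec" (rotation vector, rad) and "tvec" (3), from world to camera coordinates, as OpenCV has them. Camera axes: x right, y down, z forward; pixel columns grow to the right and rows downward; lengths in m; the calibration is good to about 2 mm. A picture is of the moment at which its call begins: read the wrist's pose just before it. calibration takes no time and is no camera call; for the wrist camera it gives the pose at the moment of the call.
- hand_in(): hands the job in, once; it reports no verdict.
Trained networks look in the newest picture that a camera, given by its name, has taken for a name from the list of things; names that differ only in an ending like _2 or _b are one class to them, and where a whole thing is asked for, a point or a joint stands for the part that bears it (a point fixed in the world has none). Each returns a list of dicts, best first, with "conf" (0 to 1); they miss things now and then, are a little off and sometimes report something else, mostly with a low value. They report only what shows in the picture. A call takes as long as a camera call. They do not tell look-alikes from the thing itself.
- recognise(camera, name): "xy" ([column, row] in pixels, amid what is visible of it).
- outline_of(camera, name): "mask" (384x512 bool, what is visible of it) and "xy" ([column, row] in pixels, amid what is visible of it).
- place_of(camera, name): "xy" ([column, row] in pixels: a listed point, or the origin of a listed thing).
The state is a dict: "t": time; "q": joint angles; "joint_vel": joint speeds; "joint_torque": joint torques, N m; "eef_pos": TCP position; "tool_rot": TCP orientation; "contact_force": force on the tool from outside, world axes, zero at the start; "torque": the same for the moment, N m; "gripper_width": opening from 0.0 (shut) to 1.0 (fully open).
Only numpy, scipy, OpenCV 4.12 (cv2) and the standard library are available. Lean on these libraries where they do the work, as an engineer would, in place of code of your own. Each camera call takes 0.05 s, during which the arm holds its last target.

TASK

The tray hub of the jar rocker is loose on its shaft: swing the blue crank arm by its brass pin until the flat on the shaft faces straight up at the hub's lock screw (arm upright), and let go. Then set the red-handled hex key from the white block in the screw and turn it clockwise to its stop in two or more pulls of about a quarter turn, letting go of the key in the screw and taking a fresh hold between pulls. Put the red key back upright, fully down in the block, leaving the flat facing the screw and the yellow key and jars undisturbed.

Things in the scene. Friction and masses are not known exactly. Their poses are not given: they have to be found in the camera images.
- rocker: Fixed rocker for jars; place and yaw vary. Origin: centre of underside. White base 220 x 300 x 40 mm; level tray 290 (x) x 160 (y) mm, floor 62 mm and rims 74 mm above the bench. The 30 mm shaft runs along y, axis 96 mm up, in grey bearings (26 mm wide, 125 mm high) at y = -100, +100. Steel hub (68 mm dia., 52 long) at mid shaft, lock screw upright on top. Crank arm beyond the +y bearing.
- shaft (a joint): Angle of shaft, flat and crank arm about rocker y, rad. 0: the bright flat (18 mm wide) faces straight up at the lock screw, and the blue arm, which points the same way as the flat, is upright. Positive: arm leans to rocker +x. Starts at 0.5 to 1.4, ends of travel -1.6 and 1.6. Stays where left; friction 0.3 N m (about 5 N at the pin).
- pin_mid (a point): Middle of the crank arm's brass pin: 14 mm dia., along rocker y, 65 mm from the shaft axis, at rocker y = 163 mm; bare for 26 mm towards the arm and 24 mm outwards, then a 19 mm collar. It swings in an arc about the shaft axis, 161 mm above the bench when the arm is upright. Arm 26 mm wide, 12 thick. Taken from above, the pin may turn in the grip as it is carried round.
- lock_screw (a joint): Angle of the lock screw, rad, grows clockwise seen from above; starts at 0 to 0.4, tight at its hard stop at 2.6. Friction 0.06 N m; forced hard against the stop the key may jump to the next flats. It stays where left and neither rises nor sinks.
- socket_mouth (a point): Centre of the mouth of the lock screw's hexagon socket, on top of the hub, 152 mm above the bench, opening upwards. Screw head: dark steel, 24 mm dia., 18 mm high. Socket 12.7 mm across flats, 16 mm deep. The frame turns with the screw: z up, two of the six flats face +y and -y.
- hex_key: T-handled hex key, RED handle, 137 mm long, about 150 g. Origin at the tip, z up towards the handle. Hexagon shank 12 mm across flats, two flats face +y and -y; tip tapers to 8 mm in the last 4 mm. Starts upright in the block, tip 10 mm above the bench. In the screw it can lean 4 degrees and turn 7 degrees either way before it drives; fully in, the tip is 16 mm below the mouth.
- hex_key_bar (a point): Centre of the red key's handle bar, 126 mm above the tip on the shank's axis; axes as the key's. Bar 66 mm long (x), 16 mm wide (y), 22 mm high, flat sides and ends: it can be gripped across (16 mm) or end to end (66 mm). A 20 mm round collar under it reaches down to 107 mm above the tip.
- hex_key_tip (a point): Tip of the red key's shank; axes as the key's.
- key_block: White plastic block 56 (x) x 210 (y) x 65 mm, fixed; place and yaw vary. Origin: centre of underside. Three round holes, 18 mm wide, 55 mm deep (floor 10 mm above the bench), at x = 0, y = -80, 0, +80 mm. The keys stand in the outer holes, either way round, bars within 0.5 rad of the block's x; the middle hole is empty. The red key may go back in any free hole.
- small_key: Like the red key but with a YELLOW handle and a 10 mm shank, too small for the screw: a bystander, in the other outer hole. Origin at its tip.
- tray_jar0: Closed culture jar with a plantlet, 66 mm dia., 150 mm tall, bystander on the tray at about rocker x = -100, y = -40 mm; lid 212 mm above the bench. Origin: centre of underside.
- tray_jar1: A like jar on the tray at about rocker x = -100, y = +40 mm. Origin: centre of underside.
- bench_jar: A like jar standing on the bench, right of the rocker. Origin: centre of underside.
There are look-alikes about, which are no part of the job. There is more than one size of the hex_key; the one meant has the size given above. What is shaped like the key_block but brown is not meant.

How it is judged:
On the way, in this order (a step that is already met when the one before it is completed fails the run):
1. the shaft is turned so that its flat faces the lock screw (within 0.1 rad) and the arm is let go (value of joint shaft between -0.1 and 0.1 rad and contact force between the fingers and shaft below 0.05 N), for 0.2 s.
2. the red key stands in the screw's socket, the screw is turned part-way (past 0.7 rad) and the handle is let go (horizontal distance between hex_key_tip and socket_mouth below 0.004 m and z of hex_key_tip in the frame of socket_mouth below -0.011 m and angle between hex_key's own z axis and vertical below 0.17 rad and value of joint shaft between -0.1 and 0.1 rad and value of joint lock_screw above 0.7 rad and contact force between the fingers and hex_key below 0.05 N), for 0.1 s.
3. on a fresh hold the screw is turned with the key until it is tight (past 2.45 rad; its stop is at 2.6) (horizontal distance between hex_key_tip and socket_mouth below 0.004 m and z of hex_key_tip in the frame of socket_mouth below -0.011 m and angle between hex_key's own z axis and vertical below 0.17 rad and value of joint shaft between -0.1 and 0.1 rad and value of joint lock_screw above 2.45 rad), for 0.1 s.
At the end, for the whole second after the job is handed in: The shaft's flat faces the lock screw within 0.1 rad, the screw is tight (past 2.45 rad, stop at 2.6), and the red key stands released and still in a hole of the block, upright within 0.17 rad, its tip within 10 mm of the hole's floor (value of joint shaft between -0.1 and 0.1 rad and value of joint lock_screw above 2.45 rad and z of hex_key_tip in the frame of key_block between 0 and 0.02 m and x of hex_key_tip in the frame of key_block between -0.012 and 0.012 m and y of hex_key_tip in the frame of key_block between -0.095 and 0.095 m and angle between hex_key's own z axis and vertical below 0.17 rad and linear speed of hex_key below 0.02 m/s and contact force between the fingers and hex_key below 0.05 N); the robot touches nothing.
It fails at once if the screw is tightened (past 0.7 rad) while the flat is more than 0.15 rad off (value of joint lock_screw above 0.7 rad and (value of joint shaft above 0.15 rad or value of joint shaft below -0.15 rad)).
It fails at once if a jar is shifted by more than 20 mm or tipped by more than 0.3 rad (distance of any of tray_jar0, tray_jar1, bench_jar from where it was at the start of the episode above 0.02 m or angle between any of tray_jar0, tray_jar1, bench_jar's own z axis and vertical above 0.3 rad).
It fails at once if the yellow key is taken out of its hole (moved by more than 20 mm) (distance of small_key from where it was at the start of the episode above 0.02 m).
It also fails if it takes over 72 s, if anything falls off the work surface, if the arm or the gripper's body presses on something with over 40 N, if the wrist force passes 120 N, or if a joint passes its speed limit or range.

## Working session

There is one attempt and no reset: what is moved stays moved. The work goes in short steps, Python scripts to look and compute and a tool call to move; the robot and the scene stay as the last step left them, time stands still between calls to the robot, and variables do not carry over. Pictures are saved under pics/ and viewed, and the job is handed in when it is done.

Besides the shell and the picture viewer there is one more tool, called after ">>>" as a command line: name --argument value ..., lists and objects as JSON in quotes. move_arm: Moves the arm, as the interface text tells. Its arguments: {"type":"object","properties":{"steps":{"type":"array"},"newtons":{"type":"number"}},"required":["steps"]}

```bash
ls; mkdir -p pics; python3 - <<'E'
from station import *
import cv2
o=get_obs();print({k:o[k] for k in('t','eef_pos','tool_rot','gripper_width')})
for c in('scene','top','wrist'):
    im=read_camera(c);cv2.imwrite(f'pics/{c}0.png',im);k=calibration(c);print(c,k)
E
```

```text
pics
{'t': 0.0, 'eef_pos': array([ 0.14897426, -0.65773643,  0.23033761]), 'tool_rot': array([-5.25064531e-04,  7.81305553e-01, -6.24148058e-01, -7.47493963e-04]), 'gripper_width': 1.0026400617893643}
scene {'camera_matrix': array([[421.10394394,   0.        , 251.19863633],
       [  0.        , 421.10394394, 185.82380895],
       [  0.        ,   0.        ,   1.        ]]), 'k1': 0.0042259740865989125, 'rvec': array([ 2.41085927,  0.73969967, -0.24018385]), 'tvec': array([-0.29367661, -0.27109977,  1.5196985 ])}
top {'camera_matrix': array([[420.59881622,   0.        , 255.88615448],
       [  0.        , 420.59881622, 189.92643777],
       [  0.        ,   0.        ,   1.        ]]), 'k1': -0.09759816801073563, 'rvec': array([ 2.16597503, -2.13223332,  0.17850783]), 'tvec': array([-0.19374583,  0.50182706,  1.48863064])}
wrist {'camera_matrix': array([[278.13332656,   0.        , 253.38062007],
       [  0.        , 278.13332656, 194.79427922],
       [  0.        ,   0.        ,   1.        ]]), 'k1': 0.0044704894204933, 'rvec': array([-2.28015706,  1.82035476,  0.25426895]), 'tvec': array([-0.67396108, -0.03485223,  0.37974283])}
```

View pics/scene0.png

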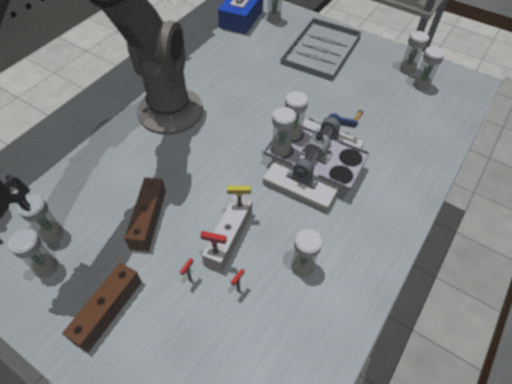

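View pics/top0.png

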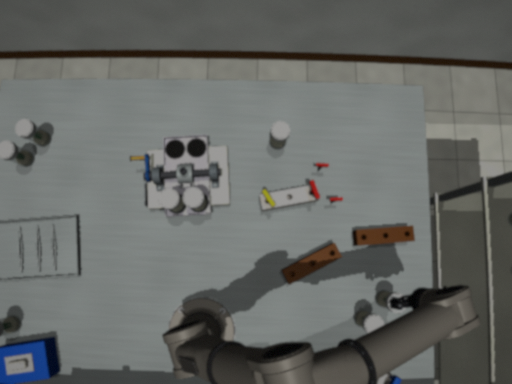

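View pics/wrist0.png

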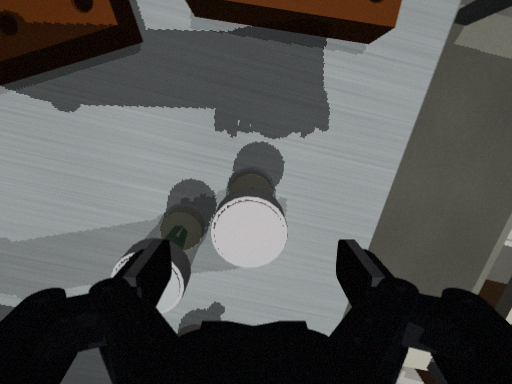

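```bash
cat > h.py <<'E'
from station import *
import numpy as np, cv2
def cam(c):
    k=calibration(c);R=cv2.Rodrigues(k['rvec'])[0];return k,R,-R.T@k['tvec']
def ray(c,xy,k=None):
    k,R,C=k or cam(c);K=k['camera_matrix']
    p=np.array([(xy[0]-K[0,2])/K[0,0],(xy[1]-K[1,2])/K[1,1]])
    u=p.copy()
    for _ in range(20):u=p/(1+k['k1']*(u@u))
    d=R.T@np.array([u[0],u[1],1]);return C,d/np.linalg.norm(d)
def at_z(c,xy,z,k=None):
    C,d=ray(c,xy,k);return C+d*(z-C[2])/d[2]
def proj(c,P,k=None):
    k,R,C=k or cam(c);K=k['camera_matrix'];q=R@np.asarray(P,float)+k['tvec'];u=q[:2]/q[2];u=u*(1+k['k1']*(u@u))
    return np.array([K[0,0]*u[0]+K[0,2],K[1,1]*u[1]+K[1,2]])
def tri(rs):
    A=np.zeros((3,3));b=np.zeros(3)
    for C,d in rs:
        M=np.eye(3)-np.outer(d,d);A+=M;b+=M@C
    X=np.linalg.solve(A,b);return X,[np.linalg.norm((np.eye(3)-np.outer(d,d))@(X-C)) for C,d in rs]
def yaw(o=None):
    o=o or get_obs();w,x,y,z=o['tool_rot']
    # tool x axis in world
    return np.arctan2(2*(x*y+w*z),1-2*(y*y+z*z))
E
python3 - <<'E'
from h import *
print('toolx yaw',yaw())
for c in('top','scene'):
    read_camera(c)
    for n in('rocker','key_block','hex_key','hex_key_bar','small_key','pin_mid','socket_mouth','bench_jar','tray_jar0','tray_jar1'):
        r=place_of(c,n);print(c,n,[(np.round(e['xy'],1).tolist(),round(e['conf'],2)) for e in r][:5])
print(get_obs()['t'])
E
```

```text
toolx yaw -1.348002273289513
top rocker [([189.3, 173.7], 0.6)]
top key_block [([308.1, 262.2], 0.97), ([382.8, 233.7], 0.75), ([290.7, 199.3], 0.6)]
top hex_key [([331.8, 203.2], 0.51), ([309.9, 194.7], 0.46), ([321.8, 169.8], 0.37)]
top hex_key_bar [([335.3, 198.8], 0.47), ([314.0, 193.2], 0.43), ([318.3, 166.2], 0.41)]
top small_key [([266.5, 204.7], 0.65)]
top pin_mid [([141.4, 158.7], 0.84)]
top socket_mouth []
top bench_jar [([280.9, 140.2], 0.92)]
top tray_jar0 [([178.6, 204.6], 0.89), ([197.5, 200.9], 0.8)]
top tray_jar1 [([178.6, 204.6], 0.89), ([197.5, 200.9], 0.8)]
scene rocker [([312.3, 169.8], 0.69)]
scene key_block [([147.6, 217.1], 0.68), ([228.4, 237.0], 0.61), ([109.5, 309.7], 0.58)]
scene hex_key [([215.0, 256.0], 0.74), ([236.2, 291.1], 0.49), ([188.8, 279.0], 0.45)]
scene hex_key_bar [([238.0, 276.1], 0.72), ([213.5, 236.3], 0.67), ([185.4, 266.2], 0.51)]
scene small_key [([239.6, 214.5], 0.75)]
scene pin_mid [([358.8, 115.8], 0.74)]
scene socket_mouth [([317.5, 132.7], 0.65), ([283.1, 149.7], 0.15)]
scene bench_jar [([302.0, 267.4], 0.64)]
scene tray_jar0 [([294.9, 135.9], 0.96), ([279.6, 150.6], 0.94)]
scene tray_jar1 [([294.9, 135.9], 0.96), ([279.6, 150.6], 0.94)]
1.25
```

```bash
python3 - <<'E'
import cv2
a=cv2.imread('pics/top0.png')[115:225,120:350];cv2.imwrite('pics/topz.png',cv2.resize(a,None,fx=3.4,fy=3.4,interpolation=2))
a=cv2.imread('pics/scene0.png')[85:305,175:385];cv2.imwrite('pics/scz.png',cv2.resize(a,None,fx=2.7,fy=2.7,interpolation=2))
from h import *
for n,t,s in [('rocker',(189.3,173.7),(312.3,169.8)),('block',(290.7,199.3),(228.4,237)),('pin',(141.4,158.7),(358.8,115.8)),('small',(266.5,204.7),(239.6,214.5)),('bar',(314,193.2),(213.5,236.3)),('key',(309.9,194.7),(215,256))]:
    print(n,tri([ray('top',t),ray('scene',s)]))
E
```

```text
rocker (array([ 0.56282732,  0.060122  , -0.00551148]), [np.float64(0.007905026527167342), np.float64(0.007905026527167382)])
block (array([ 0.4802925 , -0.31162246,  0.01151517]), [np.float64(0.005535686769204892), np.float64(0.005535686769205063)])
pin (array([0.6032941 , 0.22111228, 0.12354523]), [np.float64(0.009196096644766541), np.float64(0.00919609664476657)])
small (array([ 0.45926494, -0.22392301, -0.00158614]), [np.float64(0.004034590458512878), np.float64(0.004034590458512889)])
bar (array([ 0.48837138, -0.38058626,  0.12365582]), [np.float64(0.006154036004361711), np.float64(0.006154036004361859)])
key (array([ 0.49334506, -0.38361   ,  0.02677819]), [np.float64(0.001349028344220518), np.float64(0.0013490283442205377)])
```

View pics/topz.png

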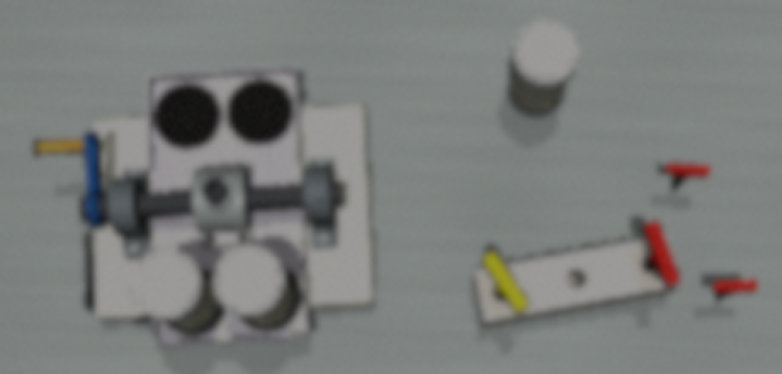

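View pics/scz.png

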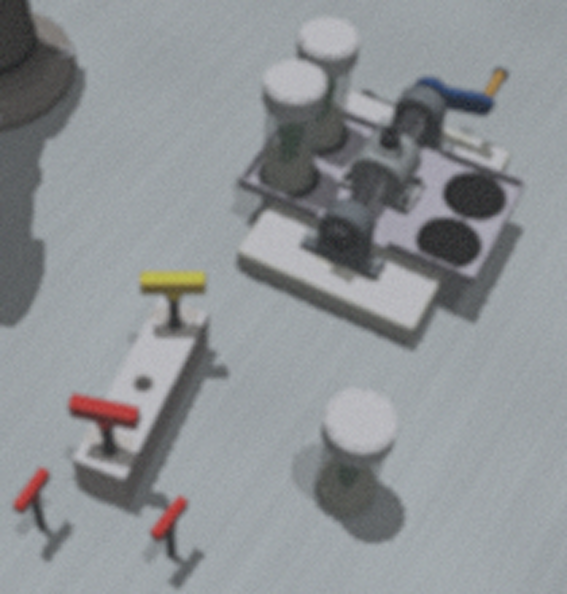

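```bash
python3 - <<'E'
from h import *
k,R,C=cam('wrist');o=get_obs();print(C-o['eef_pos'],R[2],R[0],yaw(o),o['eef_pos'])
for n,p,z in [('rock TL',(95,122),.04),('TR',(365,103),.04),('BR',(372,303),.04),('BL',(97,318),.04),('bearL',(125,207),.125),('bearR',(322,195),.125),('screw',(217,193),.152),('blkTL',(472,273),.065),('blkBL',(482,323),.065),('blkBR',(668,289),.065),('mid',(577,278),.065),('barA',(652,228),.147),('barB',(672,280),.147),('jar',(546,47),.15),('ybar',(490,255),.147),('ybar2',(520,306),.147),('pin',(60,147),.123)]:
    print(n,at_z('top',(120+p[0]/3.4,115+p[1]/3.4),z)[:2].round(4))
E
```

```text
[0.06784277 0.01529838 0.14286646] [-0.26455988 -0.05906295 -0.9625589 ] [ 2.21131598e-01 -9.75243528e-01 -9.36865311e-04] -1.34801560365438 [ 0.14917823 -0.65832587  0.23127638]
rock TL [0.644  0.2154]
TR [ 0.6697 -0.078 ]
BR [ 0.4513 -0.091 ]
BL [0.4301 0.2015]
bearL [0.535  0.1582]
bearR [ 0.5506 -0.0418]
screw [0.5457 0.0606]
blkTL [ 0.4817 -0.1963]
blkBL [ 0.4292 -0.2074]
blkBR [ 0.4682 -0.4026]
mid [ 0.4783 -0.3066]
barA [ 0.5186 -0.3739]
barB [ 0.4665 -0.3936]
jar [ 0.703  -0.2666]
ybar [ 0.4886 -0.2122]
ybar2 [ 0.4381 -0.2425]
pin [0.5969 0.2291]
```

>>> move_arm --steps '[{"fingers": 85,"translation": [41,38,15],"turn": 0.18},{"fingers": 85,"translation": [41,38,15],"turn": 0.18},{"fingers": 85,"translation": [41,38,15],"turn": 0.18},{"fingers": 85,"translation": [41,38,15],"turn": 0.18},{"fingers": 85,"translation": [41,38,15],"turn": 0.18},{"fingers": 85,"translation": [41,38,15],"turn": 0.18},{"fingers": 85,"translation": [41,38,15],"turn": 0.18},{"fingers": 85,"translation": [41,38,15],"turn": 0.18},{"fingers": 85,"translation": [0,0,0],"turn": 0}]'

```text
t: 2.38
eef_pos: [0.4816, -0.3495, 0.353]
tool_rot: [-0.0, 0.999, 0.051, 0.002]
contact_force: [-0.3, -0.3, 0.5]
gripper_width: 0.991
```

```bash
python3 - <<'E'
from h import *
o=get_obs();print(o['t'],o['eef_pos'],yaw(o),o['q'])
im=read_camera('wrist');K=cam('wrist');np.savez('k1.npz',**K[0]);cv2.imwrite('pics/w1.png',im)
for n,z in(('key_block',0),('hex_key_bar',.136),('hex_key',.01),('small_key',.01)):
    for e in place_of('wrist',n):print(n,e['xy'],e['conf'],at_z('wrist',e['xy'],z,K)[:2].round(4))
E
```

```text
2.375 [ 0.48162504 -0.34949404  0.35299239] 0.10237930381681287 [ 0.85415574  0.28611508 -0.41816776  1.57384114  0.1165188   1.30329001
  0.5230301 ]
key_block [173.5, 293.8] 0.91 [ 0.3444 -0.6478]
key_block [118.4, 162.4] 0.87 [ 0.2414 -0.3855]
key_block [254.8, 131.1] 0.57 [ 0.4786 -0.3077]
hex_key_bar [319.1, 218.4] 0.8 [ 0.5763 -0.4091]
hex_key_bar [239.6, 238.7] 0.59 [ 0.4701 -0.4497]
hex_key [310.1, 205.1] 0.78 [ 0.5921 -0.429 ]
hex_key [240.4, 218.3] 0.67 [ 0.4672 -0.4668]
hex_key [260.4, 179.1] 0.6 [ 0.4965 -0.3893]
small_key [253.1, 134.3] 0.64 [ 0.4761 -0.3128]
```

View pics/w1.png

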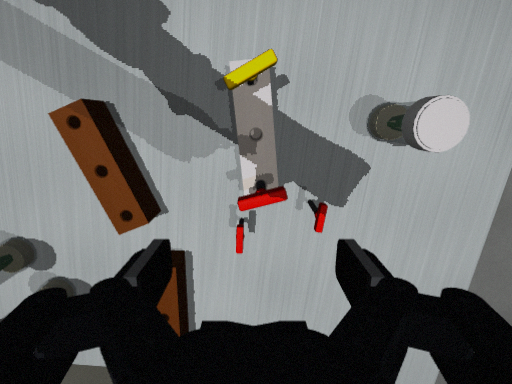

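```bash
cat >> h.py <<'E'
def mask_pts(im,lo,hi,roi):
    hsv=cv2.cvtColor(im,cv2.COLOR_BGR2HSV);m=cv2.inRange(hsv,lo,hi)
    x0,y0,x1,y1=roi;z=np.zeros_like(m);z[y0:y1,x0:x1]=m[y0:y1,x0:x1];return z
E
python3 - <<'E'
from h import *
d=np.load('k1.npz');k={a:d[a] for a in d};k['k1']=float(k['k1']);R=cv2.Rodrigues(k['rvec'])[0];K=(k,R,-R.T@k['tvec'])
im=cv2.imread('pics/w1.png')
for nm,p in (('mid',(256,133)),('ym',(252,82)),):print(nm,at_z('wrist',p,.065,K)[:2].round(4))
for a,b in ((239,205),(287,193)),((241,198),(286,187.5)),((238,205),(287,197)):
    pass
hsv=cv2.cvtColor(im,cv2.COLOR_BGR2HSV)
m=((hsv[...,1]>130)&((hsv[...,0]<8)|(hsv[...,0]>172))&(hsv[...,2]>80)).astype(np.uint8)
n,l,s,c=cv2.connectedComponentsWithStats(m)
for i in range(1,n):
    if s[i,4]>60:
        print(s[i],c[i])
        r=cv2.minAreaRect(np.argwhere(l==i)[:,::-1].astype(np.float32));bp=cv2.boxPoints(r);print(bp.round(1).tolist(),[at_z('wrist',q,.14,K)[:2].round(4).tolist() for q in bp], at_z('wrist',c[i],.14,K).round(4))
a=im[30:260,180:340];cv2.imwrite('pics/w1z.png',cv2.resize(a,None,fx=2.6,fy=2.6,interpolation=2))
E
```

```text
mid [ 0.4799 -0.3072]
ym [ 0.4671 -0.2363]
[238 189  49  22 545] [261.83302752 199.89357798]
[[236.8000030517578, 200.10000610351562], [284.29998779296875, 188.1999969482422], [287.1000061035156, 199.1999969482422], [239.5, 211.10000610351562]] [[0.4618, -0.3925], [0.5228, -0.3702], [0.5283, -0.3849], [0.4667, -0.4076]] [ 0.495 -0.389  0.14 ]
[315 205  12  28 188] [320.93617021 218.48404255]
[[314.3999938964844, 230.60000610351562], [320.3999938964844, 203.8000030517578], [327.3999938964844, 205.3000030517578], [321.3999938964844, 232.1999969482422]] [[0.5716, -0.426], [0.5735, -0.3869], [0.5832, -0.3882], [0.5815, -0.4274]] [ 0.5776 -0.4076  0.14  ]
[236 227   8  26 177] [239.16384181 239.85310734]
[[236.0, 227.0], [243.0, 227.0], [243.0, 252.0], [236.0, 252.0]] [[0.4638, -0.431], [0.4734, -0.43], [0.4766, -0.4676], [0.4668, -0.4686]] [ 0.4697 -0.4496  0.14  ]
```

View pics/w1z.png

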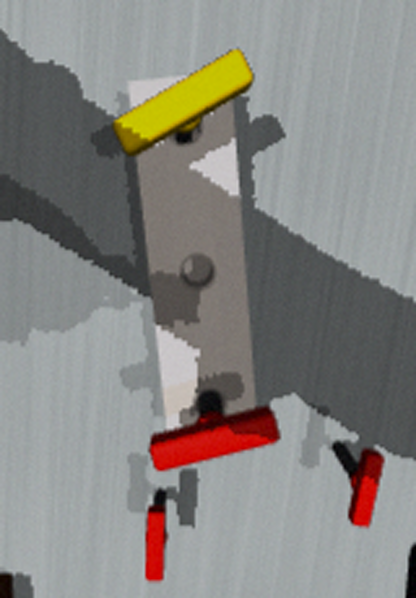

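>>> move_arm --steps '[{"fingers": 85,"translation": [9,56,0],"turn": -0.02},{"fingers": 85,"translation": [9,56,0],"turn": 0},{"fingers": 85,"translation": [9,56,0],"turn": 0},{"fingers": 85,"translation": [9,56,0],"turn": 0},{"fingers": 85,"translation": [9,56,0],"turn": 0},{"fingers": 85,"translation": [9,56,0],"turn": 0},{"fingers": 85,"translation": [9,56,0],"turn": 0},{"fingers": 85,"translation": [9,56,0],"turn": 0},{"fingers": 85,"translation": [9,56,0],"turn": 0},{"fingers": 85,"translation": [0,0,0],"turn": 0}]'

```text
t: 3.88
eef_pos: [0.5574, 0.154, 0.351]
tool_rot: [-0.001, 0.999, 0.039, -0.0]
contact_force: [0.1, -0.0, 0.1]
gripper_width: 0.991
```

```bash
cat >> h.py <<'E'
def snap(tag):
    o=get_obs();K=cam('wrist');im=read_camera('wrist');np.savez(f'k{tag}.npz',**K[0]);cv2.imwrite(f'pics/w{tag}.png',im)
    print(tag,o['t'],o['eef_pos'].round(4),'yaw',round(yaw(o),4),'q7',o['q'][6].round(3));return im,K
def load(tag):
    d=np.load(f'k{tag}.npz');k={a:d[a] for a in d};k['k1']=float(k['k1']);R=cv2.Rodrigues(k['rvec'])[0];return cv2.imread(f'pics/w{tag}.png'),(k,R,-R.T@k['tvec'])
E
python3 - <<'E'
from h import *
im,K=snap('2')
for n,z in(('pin_mid',.115),('socket_mouth',.152),('rocker',0)):
    for e in place_of('wrist',n):print(n,e['xy'],e['conf'],at_z('wrist',e['xy'],z,K)[:2].round(4))
E
```

```text
2 3.875 [0.5574 0.154  0.351 ] yaw 0.0778 q7 -0.473
pin_mid [292.4, 113.4] 0.59 [0.6033 0.2313]
socket_mouth [243.0, 240.8] 0.84 [0.5514 0.0627]
rocker [247.4, 206.1] 0.69 [0.554  0.0626]
```

View pics/w2.png

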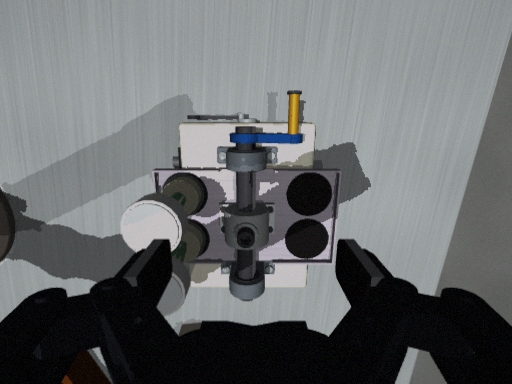

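```bash
python3 - <<'E'
from h import *
im,K=load('2')
a=im[80:310,150:350];cv2.imwrite('pics/w2z.png',cv2.resize(a,None,fx=3,fy=2.6,interpolation=2)[:600])
B=at_z('wrist',(246,158),.125,K)[:2];B2=at_z('wrist',(247,284),.125,K)[:2];S=at_z('wrist',(246,237),.152,K)[:2]
print(B,B2,S)
for p in ((180,124),(314,123),(306,286)):print(at_z('wrist',p,.04,K)[:2].round(4))
C,d=ray('wrist',(294,115),K)
from scipy.optimize import brentq
for yawr in(.07,.085):
  o=S
  f=lambda z:0
  for z in np.arange(.09,.165,.006):
    P=C+d*(z-C[2])/d[2]
    r=np.array([[np.cos(yawr),np.sin(yawr)],[-np.sin(yawr),np.cos(yawr)]])@(P[:2]-o)
    print(yawr,round(z,3),r.round(4),np.hypot(r[0],z-.096).round(4),np.arctan2(r[0],z-.096).round(3), proj('scene',P).round(1),proj('top',P).round(1))
E
```

```text
[0.54708196 0.16977557] [ 0.56211005 -0.0202856 ] [0.55498619 0.06849598]
[0.4378 0.2032]
[0.6489 0.2213]
[ 0.6741 -0.0718]
0.07 0.09 [0.0652 0.1573] 0.0655 1.663 [356.5 123.1] [140. 157.]
0.07 0.096 [0.0644 0.1572] 0.0644 1.571 [356.7 121.7] [139.6 156.8]
0.07 0.102 [0.0635 0.1572] 0.0638 1.477 [356.8 120.2] [139.2 156.7]
0.07 0.108 [0.0627 0.1571] 0.0638 1.382 [356.9 118.8] [138.8 156.5]
0.07 0.114 [0.0619 0.157 ] 0.0644 1.288 [357.1 117.4] [138.4 156.3]
0.07 0.12 [0.061 0.157] 0.0656 1.196 [357.2 115.9] [137.9 156.2]
0.07 0.126 [0.0602 0.1569] 0.0673 1.108 [357.3 114.4] [137.5 156. ]
0.07 0.132 [0.0594 0.1569] 0.0694 1.026 [357.5 113. ] [137.1 155.9]
0.07 0.138 [0.0585 0.1568] 0.072 0.948 [357.6 111.5] [136.7 155.7]
0.07 0.144 [0.0577 0.1568] 0.075 0.877 [357.7 110. ] [136.2 155.5]
0.07 0.15 [0.0568 0.1567] 0.0784 0.811 [357.9 108.5] [135.8 155.4]
0.07 0.156 [0.056  0.1567] 0.0821 0.751 [358.  106.9] [135.3 155.2]
0.07 0.162 [0.0552 0.1566] 0.086 0.696 [358.2 105.4] [134.9 155. ]
0.085 0.09 [0.0676 0.1563] 0.0678 1.659 [356.5 123.1] [140. 157.]
0.085 0.096 [0.0667 0.1562] 0.0667 1.571 [356.7 121.7] [139.6 156.8]
0.085 0.102 [0.0659 0.1562] 0.0662 1.48 [356.8 120.2] [139.2 156.7]
0.085 0.108 [0.0651 0.1561] 0.0662 1.388 [356.9 118.8] [138.8 156.5]
0.085 0.114 [0.0642 0.1561] 0.0667 1.298 [357.1 117.4] [138.4 156.3]
0.085 0.12 [0.0634 0.1561] 0.0678 1.209 [357.2 115.9] [137.9 156.2]
0.085 0.126 [0.0625 0.156 ] 0.0694 1.124 [357.3 114.4] [137.5 156. ]
0.085 0.132 [0.0617 0.156 ] 0.0714 1.043 [357.5 113. ] [137.1 155.9]
0.085 0.138 [0.0609 0.1559] 0.0739 0.967 [357.6 111.5] [136.7 155.7]
0.085 0.144 [0.06   0.1559] 0.0769 0.896 [357.7 110. ] [136.2 155.5]
0.085 0.15 [0.0592 0.1558] 0.0801 0.831 [357.9 108.5] [135.8 155.4]
0.085 0.156 [0.0583 0.1558] 0.0837 0.771 [358.  106.9] [135.3 155.2]
0.085 0.162 [0.0575 0.1558] 0.0875 0.717 [358.2 105.4] [134.9 155. ]
```

View pics/w2z.png

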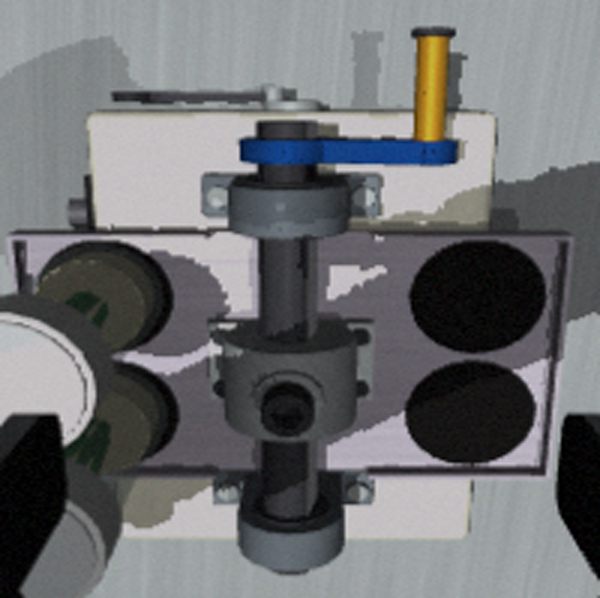

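>>> move_arm --steps '[{"fingers": 50,"translation": [16,26,-40],"turn": 0.01},{"fingers": 50,"translation": [16,25,-40],"turn": 0},{"fingers": 50,"translation": [16,25,-40],"turn": 0},{"fingers": 50,"translation": [0,0,-31],"turn": 0},{"fingers": 50,"translation": [0,0,0],"turn": 0}]'

```text
t: 4.7
eef_pos: [0.6053, 0.2226, 0.1976]
tool_rot: [0.001, 0.999, 0.04, -0.002]
contact_force: [0.7, -0.8, 0.6]
gripper_width: 0.588
```

```bash
python3 - <<'E'
from h import *
im,K=snap('3')
for n,z in(('pin_mid',.115),):
    for e in place_of('wrist',n):print(n,e['xy'],e['conf'],at_z('wrist',e['xy'],z,K)[:2].round(4))
im=read_camera('scene')[85:185,280:400];cv2.imwrite('pics/s3.png',cv2.resize(im,None,fx=5,fy=5,interpolation=2))
E
```

```text
3 4.7 [0.6053 0.2226 0.1976] yaw 0.0793 q7 -0.659
pin_mid [252.5, 191.5] 0.96 [0.6043 0.2307]
```

View pics/w3.png

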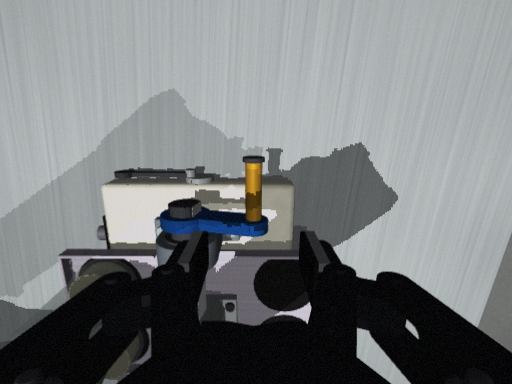

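View pics/s3.png

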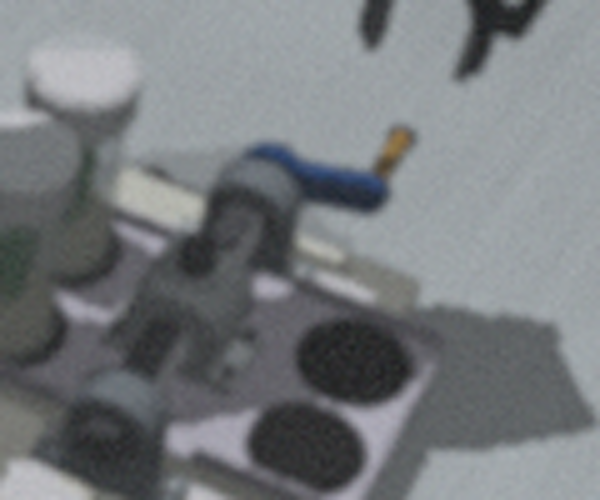

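```bash
python3 - <<'E'
from h import *
i2,K2=load('2');i3,K3=load('3')
def seg(im,roi):
    hsv=cv2.cvtColor(im,cv2.COLOR_BGR2HSV);m=((hsv[...,1]>130)&(hsv[...,0]>10)&(hsv[...,0]<28)&(hsv[...,2]>60)).astype(np.uint8)
    n,l,s,c=cv2.connectedComponentsWithStats(m)
    i=1+np.argmax([s[j,4] if 230<c[j][0]<310 and 60<c[j][1]<230 else 0 for j in range(1,n)]);return s[i],c[i]
a=seg(i2,0);b=seg(i3,0);print(a,b)
X,e=tri([ray('w',a[1],K2),ray('w',b[1],K3)]);print(X,e)
print(proj('scene',X))
E
```

```text
(array([288,  94,  12,  40, 410], dtype=int32), array([293.20243902, 113.48780488])) (array([245, 163,  17,  59, 870], dtype=int32), array([253.24137931, 190.72758621]))
[0.60470234 0.23120126 0.11389978] [np.float64(0.00024684408887483644), np.float64(0.00024684408887484766)]
[357.00853476 116.93359399]
```

>>> move_arm --newtons 40 --steps '[{"fingers": 50,"translation": [-0.5,7,-50],"turn": 0},{"fingers": 50,"translation": [0,0,-51],"turn": 0},{"fingers": 50,"translation": [0,0,0],"turn": 0},{"fingers": 0,"translation": [0,0,0],"turn": 0},{"fingers": 0,"translation": [0,0,0],"turn": 0},{"fingers": 0,"translation": [0,0,0],"turn": 0},{"fingers": 0,"translation": [0,0,0],"turn": 0}]'

```text
t: 5.72
eef_pos: [0.6043, 0.2332, 0.1013]
tool_rot: [0.0, 0.999, 0.041, -0.001]
contact_force: [-7.0, -0.8, 2.9]
gripper_width: 0.147
```

>>> move_arm --steps '[{"fingers": 0,"translation": [-4.6,-0.4,11.5],"turn": 0},{"fingers": 0,"translation": [-6.2,-0.5,9.9],"turn": 0},{"fingers": 0,"translation": [-7.9,-0.7,8.6],"turn": 0},{"fingers": 0,"translation": [-9.3,-0.8,7.1],"turn": 0},{"fingers": 0,"translation": [-10.4,-0.9,5.3],"turn": 0},{"fingers": 0,"translation": [-11.8,-1,3.4],"turn": 0},{"fingers": 0,"translation": [-12.3,-1,1.2],"turn": 0},{"fingers": 0,"translation": [0,0,0],"turn": 0},{"fingers": 0,"translation": [0,0,0],"turn": 0}]'

```text
t: 6.85
eef_pos: [0.5556, 0.2298, 0.1574]
tool_rot: [-0.003, 0.999, 0.039, 0.014]
contact_force: [13.8, -3.2, 30.8]
gripper_width: 0.142
```

```bash
python3 - <<'E'
from h import *
im,K=snap('4')
im=read_camera('scene')[85:185,280:400];cv2.imwrite('pics/s4.png',cv2.resize(im,None,fx=5,fy=5,interpolation=2))
E
```

```text
4 6.85 [0.5556 0.2298 0.1574] yaw 0.0785 q7 -0.746
```

View pics/w4.png

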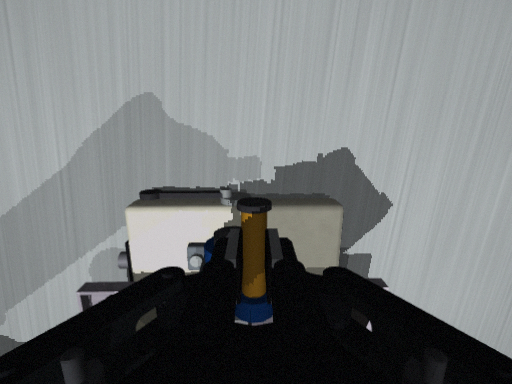

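View pics/s4.png

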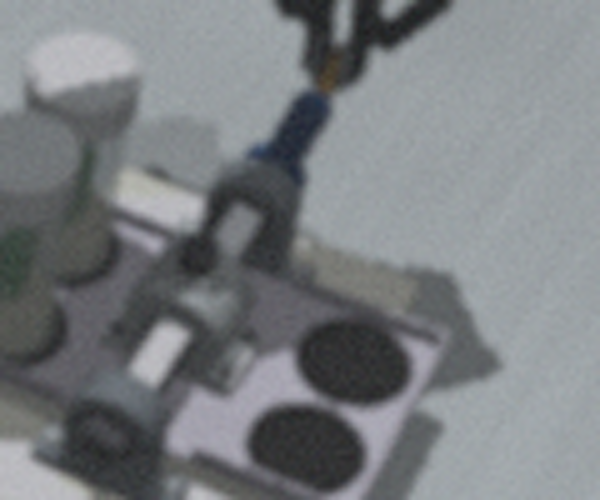

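```bash
python3 - <<'E'
from h import *
O=np.array([.5559,.0636]);yw=.083;c,s=np.cos(yw),np.sin(yw)
def W(x,y,z):return np.array([O[0]+c*x-s*y,O[1]+s*x+c*y,z])
_,K=load('4')
for th in(-.1,0,.1,.2,.3,.4):
    o=[]
    for y in (.137,.163,.187,.195):
        P=W(.065*np.sin(th),y,.096+.065*np.cos(th));o+= [((proj('scene',P)-[280,85])*5).round(0).tolist(), proj('w',P,K).round(0).tolist()]
    print(th,o)
print(get_obs())
E
```

```text
-0.1 [[281.0, 92.0], [218.0, 293.0], [297.0, 67.0], [216.0, 252.0], [311.0, 45.0], [214.0, 210.0], [316.0, 38.0], [213.0, 196.0]]
0 [[290.0, 95.0], [229.0, 293.0], [306.0, 71.0], [228.0, 252.0], [321.0, 48.0], [226.0, 210.0], [325.0, 41.0], [226.0, 196.0]]
0.1 [[300.0, 99.0], [240.0, 292.0], [316.0, 74.0], [239.0, 251.0], [330.0, 52.0], [239.0, 210.0], [335.0, 44.0], [238.0, 195.0]]
0.2 [[310.0, 104.0], [251.0, 291.0], [325.0, 79.0], [251.0, 250.0], [339.0, 56.0], [251.0, 209.0], [344.0, 49.0], [251.0, 195.0]]
0.3 [[319.0, 109.0], [262.0, 289.0], [334.0, 84.0], [262.0, 249.0], [348.0, 62.0], [262.0, 208.0], [353.0, 54.0], [262.0, 194.0]]
0.4 [[327.0, 115.0], [272.0, 287.0], [343.0, 90.0], [273.0, 247.0], [357.0, 68.0], [273.0, 207.0], [361.0, 60.0], [273.0, 193.0]]
{'t': 6.95, 'q': array([ 1.28772223e-03,  5.05119690e-01, -6.62631507e-01,  1.79475599e+00,
        3.87361030e-01,  9.44457284e-01, -7.45569084e-01]), 'joint_vel': array([ 0.00023208,  0.0006194 , -0.00118016,  0.00065548, -0.0006717 ,
       -0.00103151,  0.0006163 ]), 'joint_torque': array([ -4.81815442, -33.68208647,  -8.98328304,  -6.19365335,
        -3.4406139 ,   2.47202955,  -0.09386715]), 'eef_pos': array([0.55559949, 0.22979748, 0.15738266]), 'tool_rot': array([-0.0033662 ,  0.99912974,  0.03923536,  0.01374845]), 'contact_force': array([13.97082436, -3.794534  , 30.32348223]), 'torque': array([-0.68555438, -3.37516303,  0.09757957]), 'gripper_width': 0.14097155426100275}
```

>>> move_arm --steps '[{"fingers": 40,"translation": [0,0,0],"turn": 0},{"fingers": 40,"translation": [0,0,0],"turn": 0},{"fingers": 40,"translation": [0,0,0],"turn": 0}]'

```text
t: 7.32
eef_pos: [0.5427, 0.2273, 0.1465]
tool_rot: [0.0, 0.999, 0.041, -0.0]
contact_force: [-0.1, 0.1, 0.2]
gripper_width: 0.469
```

```bash
python3 - <<'E'
from h import *
im,K=snap('5');print(get_obs()['contact_force'])
im=read_camera('scene')[85:185,280:400];cv2.imwrite('pics/s5.png',cv2.resize(im,None,fx=5,fy=5,interpolation=2))
E
```

```text
5 7.325 [0.5427 0.2273 0.1465] yaw 0.0823 q7 -0.746
[0.72825176 0.41622856 0.00108762]
```

View pics/w5.png

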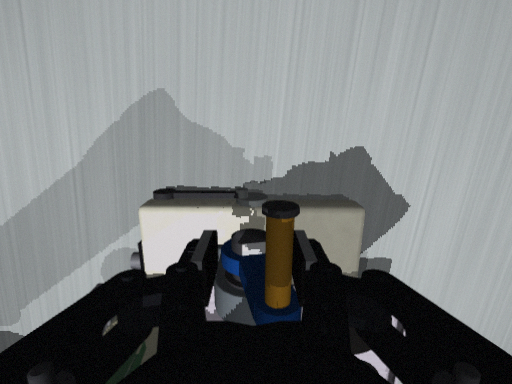

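View pics/s5.png

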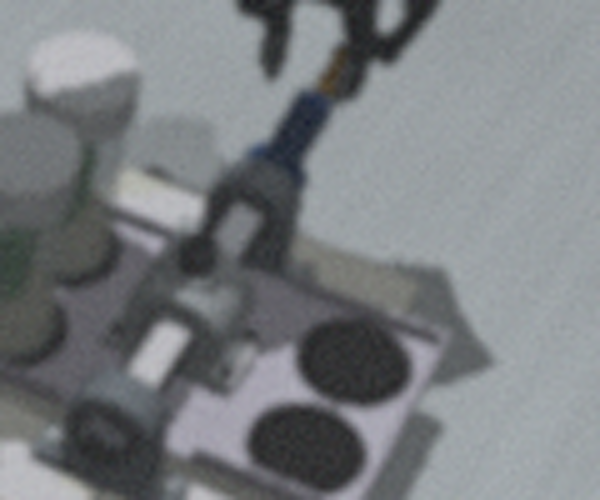

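>>> move_arm --steps '[{"fingers": 40,"translation": [-5,-0.4,0],"turn": 0},{"fingers": 40,"translation": [-5,-0.4,0],"turn": 0},{"fingers": 40,"translation": [-4,-0.3,0],"turn": 0},{"fingers": 40,"translation": [0,0,0],"turn": 0}]'

```text
t: 7.92
eef_pos: [0.5309, 0.2267, 0.1475]
tool_rot: [-0.001, 0.999, 0.041, 0.002]
contact_force: [5.1, -0.1, 3.9]
gripper_width: 0.469
```

```bash
python3 - <<'E'
from h import *
im,K=snap('6');print(get_obs()['contact_force'])
im=read_camera('scene')[85:185,280:400];cv2.imwrite('pics/s6.png',cv2.resize(im,None,fx=5,fy=5,interpolation=2))
E
```

```text
6 7.925 [0.5309 0.2267 0.1475] yaw 0.0816 q7 -0.755
[ 5.36830974 -0.05244162  4.83185302]
```

View pics/w6.png

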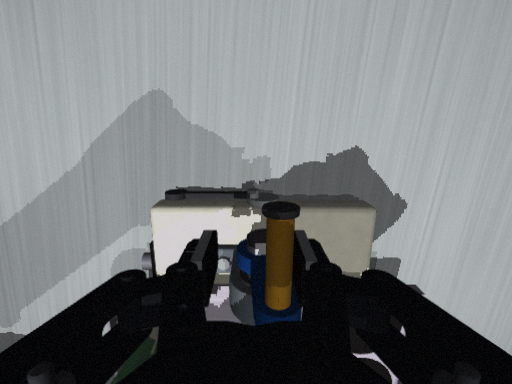

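View pics/s6.png

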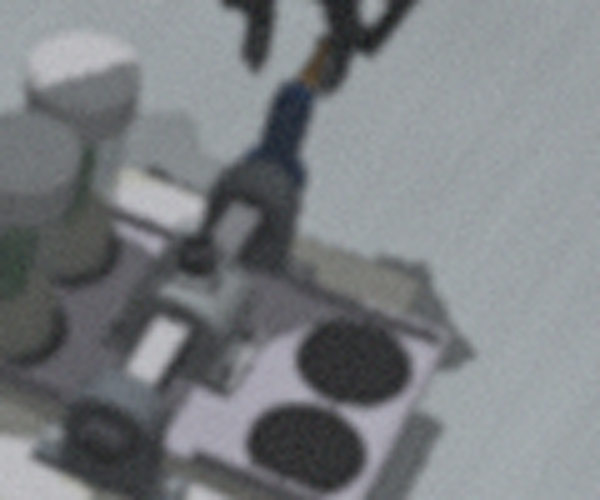

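```bash
cat >> h.py <<'E'
O=np.array([.5559,.0636]);YW=.083
def W(x,y,z):
    c,s=np.cos(YW),np.sin(YW);return np.array([O[0]+c*x-s*y,O[1]+s*x+c*y,z])
E
python3 - <<'E'
from h import *
for t in '56':
  _,K=load(t)
  for th in(-.1,0,.1,.2,.3,.4):
    print(t,th,[proj('w',W(.065*np.sin(th),y,.096+.065*np.cos(th)),K).round(0).tolist() for y in(.137,.163,.187)])
  print(proj('w',W(0,.137,.096),K),proj('w',W(0,.143,.096),K),proj('w',W(-.11,.150,.04),K),proj('w',W(.11,.150,.04),K))
E
```

```text
5 -0.1 [[239.0, 302.0], [238.0, 258.0], [238.0, 214.0]]
5 0 [[251.0, 302.0], [251.0, 259.0], [251.0, 214.0]]
5 0.1 [[263.0, 302.0], [264.0, 258.0], [264.0, 214.0]]
5 0.2 [[275.0, 301.0], [276.0, 257.0], [277.0, 213.0]]
5 0.3 [[286.0, 299.0], [288.0, 256.0], [289.0, 212.0]]
5 0.4 [[297.0, 296.0], [299.0, 254.0], [301.0, 211.0]]
[251.80327158 247.38271877] [251.78764519 240.15320557] [135.46506671 208.00512687] [368.76640674 207.91533033]
6 -0.1 [[261.0, 301.0], [261.0, 258.0], [262.0, 214.0]]
6 0 [[273.0, 302.0], [274.0, 258.0], [275.0, 215.0]]
6 0.1 [[285.0, 301.0], [286.0, 258.0], [288.0, 214.0]]
6 0.2 [[297.0, 300.0], [299.0, 257.0], [301.0, 214.0]]
6 0.3 [[307.0, 298.0], [310.0, 256.0], [313.0, 212.0]]
6 0.4 [[318.0, 296.0], [321.0, 254.0], [324.0, 211.0]]
[266.88374935 247.47308909] [266.97716872 240.27505862] [147.72728597 208.55355344] [380.02465846 207.99045389]
```

>>> move_arm --steps '[{"fingers": 40,"translation": [6,0,0],"turn": 0},{"fingers": 40,"translation": [0,0,50],"turn": 0},{"fingers": 40,"translation": [0,-20,55],"turn": 0},{"fingers": 40,"translation": [0,-30,55],"turn": 0},{"fingers": 40,"translation": [0,0,0],"turn": 0},{"fingers": 40,"translation": [0,0,0],"turn": 0}]'

```text
t: 8.78
eef_pos: [0.5343, 0.1762, 0.305]
tool_rot: [0.0, 0.999, 0.041, -0.001]
contact_force: [0.0, -0.6, -0.2]
gripper_width: 0.467
```

```bash
python3 - <<'E'
from h import *
im,K=snap('7')
cv2.imwrite('pics/w7z.png',cv2.resize(im[100:330,150:360],None,fx=2.6,fy=2.6,interpolation=2))
for n,z in(('pin_mid',.161),('socket_mouth',.152)):
    for e in place_of('wrist',n):print(n,e['xy'],e['conf'],at_z('wrist',e['xy'],z,K)[:2].round(4))
E
```

```text
7 8.775 [0.5343 0.1762 0.305 ] yaw 0.082 q7 -0.542
pin_mid [266.1, 138.0] 0.6 [0.5437 0.2251]
socket_mouth [262.6, 273.1] 0.63 [0.555  0.0656]
socket_mouth [257.3, 228.1] 0.31 [0.5437 0.1229]
```

View pics/w7z.png

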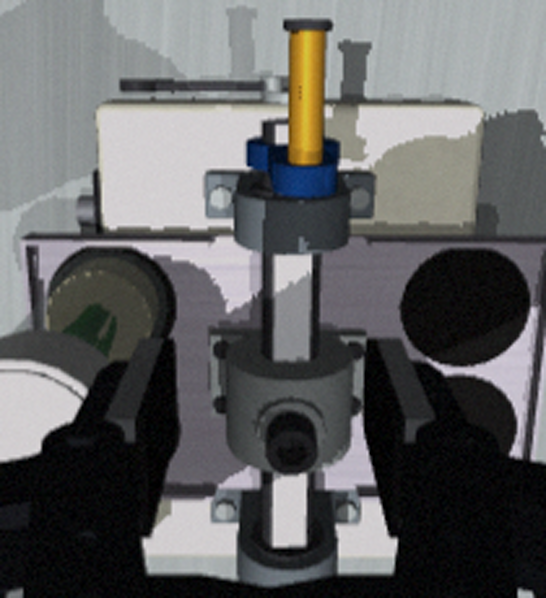

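```bash
python3 - <<'E'
from h import *
_,K=load('7')
f=lambda u,v:(150+u/2.6,100+v/2.6)
pts={}
for n,(u,v),z in [('pinA',(306,155),.161),('pinB',(308.5,35),.161),('screwtop',(290,452),.152),('bearL',(291,245),.115),('baseTL',(97,103),.04),('baseTR',(480,103),.04),('baseBL',(147,572),.04),('screwbase',(290,415),.136),('bolt1L',(220,198),.04),('bolt1R',(360,198),.04),('bolt2L',(225,508),.05),('bolt2R',(347,505),.05)]:
    p=at_z('w',f(u,v),z,K)[:2];d=p-O;r=np.array([np.cos(YW)*d[0]+np.sin(YW)*d[1],-np.sin(YW)*d[0]+np.cos(YW)*d[1]]);print(n,p.round(4),'rocker',r.round(4))
im=cv2.imread('pics/w7.png')
cv2.imwrite('pics/w7y.png',cv2.resize(im[100:200,215:315],None,fx=6,fy=6,interpolation=2))
cv2.imwrite('pics/w7x.png',cv2.resize(im[190:290,215:315],None,fx=6,fy=6,interpolation=2))
E
```

```text
pinA [0.5474 0.2033] rocker [0.0031 0.14  ]
pinB [0.544 0.249] rocker [0.0035 0.1858]
screwtop [0.5538 0.0645] rocker [-0.002   0.0011]
bearL [0.5473 0.1531] rocker [-0.0012  0.0899]
baseTL [0.4365 0.205 ] rocker [-0.1072  0.1508]
baseTR [0.6482 0.2225] rocker [0.1052 0.1507]
baseBL [ 0.4756 -0.1022] rocker [-0.0938 -0.1585]
screwbase [0.5533 0.0747] rocker [-0.0016  0.0112]
bolt1L [0.508 0.157] rocker [-0.04    0.0971]
bolt1R [0.5882 0.1637] rocker [0.0405 0.0971]
bolt2L [ 0.5246 -0.0412] rocker [-0.0399 -0.1018]
bolt2R [ 0.6016 -0.0325] rocker [ 0.0376 -0.0996]
```

View pics/w7y.png

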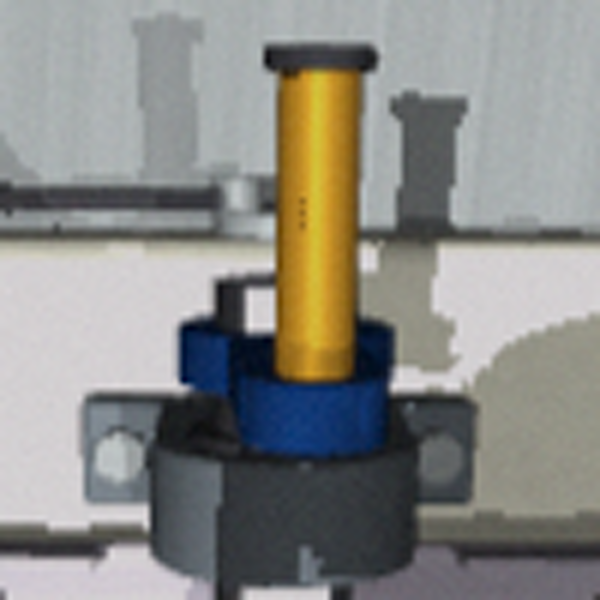

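View pics/w7x.png

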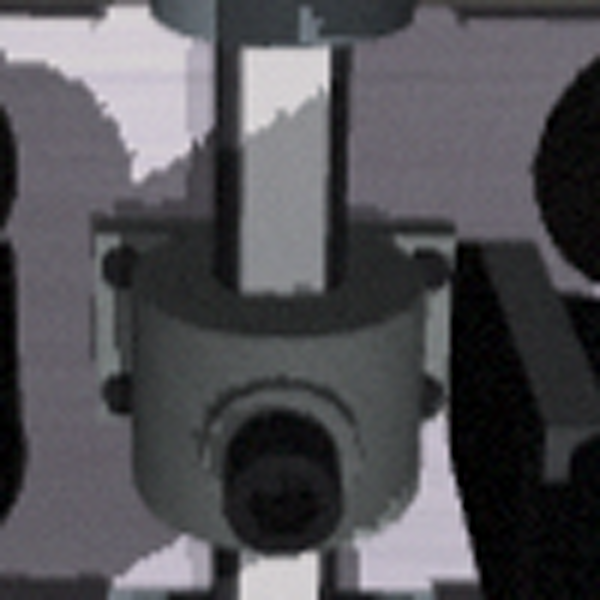

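>>> move_arm --steps '[{"fingers": 40,"translation": [0,30,-55],"turn": 0},{"fingers": 40,"translation": [0,20,-55],"turn": 0},{"fingers": 40,"translation": [0,0,-50],"turn": 0},{"fingers": 40,"translation": [-4,0,0],"turn": 0},{"fingers": 40,"translation": [-3,0,0],"turn": 0},{"fingers": 40,"translation": [-2.5,0,0],"turn": 0},{"fingers": 40,"translation": [0,0,0],"turn": 0},{"fingers": 40,"translation": [7,0,0],"turn": 0},{"fingers": 40,"translation": [0,0,50],"turn": 0},{"fingers": 40,"translation": [0,-25,55],"turn": 0}]'

```text
t: 10.18
eef_pos: [0.5313, 0.2027, 0.2521]
tool_rot: [-0.001, 0.999, 0.043, -0.002]
contact_force: [2.1, -0.6, 0.3]
gripper_width: 0.468
```

>>> move_arm --steps '[{"fingers": 85,"translation": [7,-40,50],"turn": 0},{"fingers": 85,"translation": [7,-40,0],"turn": 0},{"fingers": 85,"translation": [0,0,0],"turn": 0},{"fingers": 85,"translation": [0,0,0],"turn": 0}]'

```text
t: 10.68
eef_pos: [0.5459, 0.1228, 0.2996]
tool_rot: [-0.0, 0.999, 0.041, -0.001]
contact_force: [-0.2, 1.1, 0.5]
gripper_width: 0.995
```

```bash
python3 - <<'E'
from h import *
im,K=snap('8')
for n,z in(('pin_mid',.161),('socket_mouth',.152)):
    for e in place_of('wrist',n):print(n,e['xy'],e['conf'],at_z('wrist',e['xy'],z,K)[:2].round(4))
cv2.imwrite('pics/w8z.png',cv2.resize(im[50:290,150:350],None,fx=2.5,fy=2.5,interpolation=2))
E
```

```text
8 10.675 [0.5459 0.1228 0.2996] yaw 0.0822 q7 -0.443
pin_mid [259.1, 78.4] 0.76 [0.5434 0.2265]
socket_mouth [254.9, 235.7] 0.62 [0.5532 0.0625]
```

View pics/w8z.png

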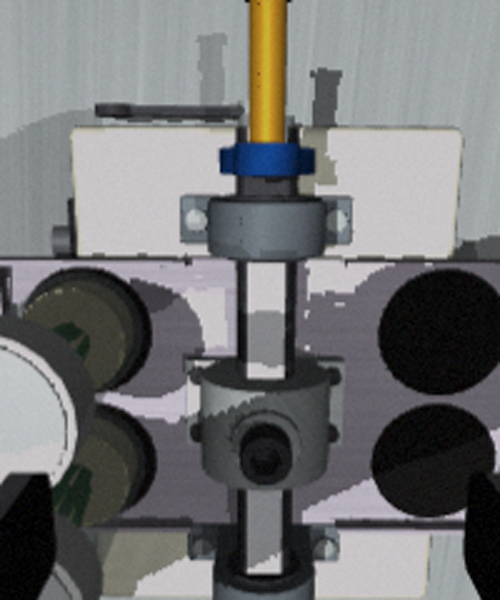

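>>> move_arm --steps '[{"fingers": 60,"translation": [5,-40,-20],"turn": 0},{"fingers": 60,"translation": [3,-20,-20],"turn": 0},{"fingers": 60,"translation": [0,0,0],"turn": 0},{"fingers": 60,"translation": [0,0,0],"turn": 0}]'

```text
t: 11.32
eef_pos: [0.5545, 0.0646, 0.2606]
tool_rot: [-0.001, 0.999, 0.042, 0.0]
contact_force: [0.3, 0.1, -0.5]
gripper_width: 0.703
```

```bash
python3 - <<'E'
from h import *
im,K=snap('9')
for n,z in(('socket_mouth',.152),):
    for e in place_of('wrist',n):print(n,e['xy'],e['conf'],at_z('wrist',e['xy'],z,K)[:2].round(4))
cv2.imwrite('pics/w9.png',im)
x,y=map(int,proj('w',(.554,.064,.152),K));print(x,y)
a=im[y-30:y+30,x-30:x+30];a=cv2.convertScaleAbs(a,alpha=2.5)
cv2.imwrite('pics/w9z.png',cv2.resize(a,None,fx=10,fy=10,interpolation=2))
E
```

```text
9 11.325 [0.5545 0.0646 0.2606] yaw 0.0843 q7 -0.351
socket_mouth [251.5, 196.5] 0.74 [0.554  0.0612]
251 193
```

View pics/w9z.png

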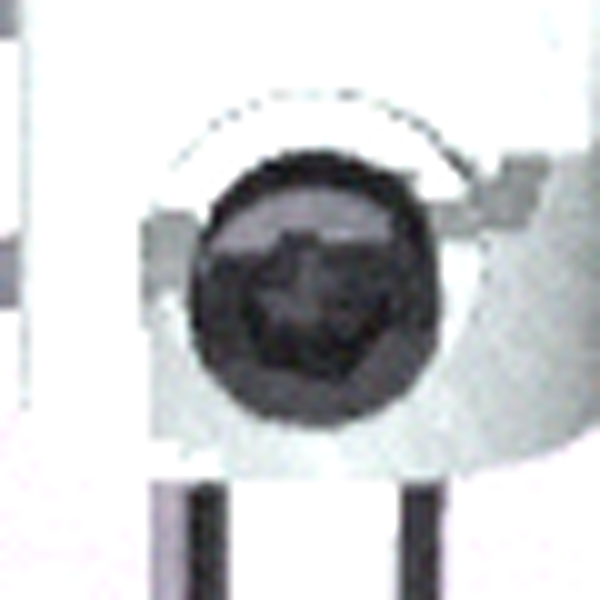

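View pics/w9.png

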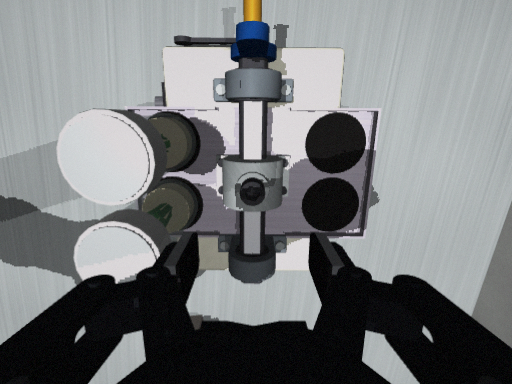

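```bash
python3 - <<'E'
from h import *
im,K=load('9')
print(at_z('w',(252.7,193.6),.152,K))
g=cv2.cvtColor(im,cv2.COLOR_BGR2GRAY).astype(float)
a=im[178:210,237:269].astype(float);a=np.clip(a*5,0,255).astype(np.uint8)
b=cv2.resize(a,None,fx=18,fy=18,interpolation=cv2.INTER_CUBIC)
cv2.imwrite('pics/w9h.png',b)
E
```

```text
[0.55484208 0.06409696 0.152     ]
```

View pics/w9h.png

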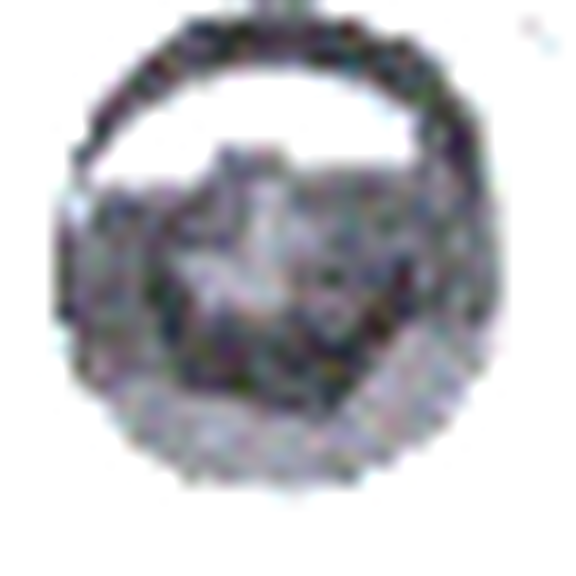

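>>> move_arm --steps '[{"fingers": 60,"translation": [-7.5,-56,10],"turn": -0.163},{"fingers": 60,"translation": [-7.5,-56,0],"turn": -0.163},{"fingers": 60,"translation": [-7.5,-56,0],"turn": -0.163},{"fingers": 60,"translation": [-7.5,-56,0],"turn": -0.163},{"fingers": 60,"translation": [-7.5,-56,0],"turn": -0.163},{"fingers": 60,"translation": [-7.5,-56,0],"turn": -0.163},{"fingers": 60,"translation": [-7.5,-56,0],"turn": -0.163},{"fingers": 60,"translation": [-7.5,-58,0],"turn": -0.163},{"fingers": 60,"translation": [0,0,0],"turn": 0},{"fingers": 60,"translation": [0,0,0],"turn": 0}]'

```text
t: 12.68
eef_pos: [0.4956, -0.3862, 0.2703]
tool_rot: [-0.001, 0.82, -0.573, 0.0]
contact_force: [0.1, -0.3, -0.1]
gripper_width: 0.704
```

```bash
python3 - <<'E'
from h import *
im,K=snap('10')
for n,z in(('key_block',0),('hex_key_bar',.136),('hex_key',.01)):
    for e in place_of('wrist',n):print(n,e['xy'],round(e['conf'],2),at_z('wrist',e['xy'],z,K)[:2].round(4))
hsv=cv2.cvtColor(im,cv2.COLOR_BGR2HSV)
m=((hsv[...,1]>130)&((hsv[...,0]<8)|(hsv[...,0]>172))&(hsv[...,2]>60)).astype(np.uint8)
n,l,s,c=cv2.connectedComponentsWithStats(m)
for i in range(1,n):
    if s[i,4]>200:
        r=cv2.minAreaRect(np.argwhere(l==i)[:,::-1].astype(np.float32));bp=cv2.boxPoints(r);print(s[i],bp.round(1).tolist(),[at_z('wrist',q,.147,K)[:2].round(4).tolist() for q in bp])
E
```

```text
10 12.675 [ 0.4956 -0.3862  0.2703] yaw -1.2197 q7 -0.746
key_block [203.5, 156.6] 0.96 [ 0.4817 -0.3121]
key_block [204.9, 296.6] 0.77 [ 0.2527 -0.3862]
hex_key_bar [253.2, 181.8] 0.9 [ 0.5006 -0.3841]
hex_key_bar [309.8, 215.9] 0.82 [ 0.4865 -0.4529]
hex_key [297.6, 196.6] 0.86 [ 0.4749 -0.4645]
hex_key [254.5, 162.8] 0.66 [ 0.5006 -0.3858]
[295  92  40  25 423] [[292.8999938964844, 103.0], [298.1000061035156, 91.4000015258789], [335.0, 107.80000305175781], [329.79998779296875, 119.4000015258789]] [[0.5844, -0.3918], [0.5952, -0.3924], [0.5937, -0.4295], [0.5828, -0.4293]]
[ 245  152   18   66 1051] [[245.0, 152.0], [262.0, 152.0], [262.0, 217.0], [245.0, 217.0]] [[0.5276, -0.3659], [0.5332, -0.3811], [0.4716, -0.4042], [0.4657, -0.388]]
[293 207  37  19 360] [[291.3999938964844, 216.0], [294.70001220703125, 204.60000610351562], [330.70001220703125, 214.89999389648438], [327.5, 226.3000030517578]] [[0.483, -0.4319], [0.4953, -0.4304], [0.4977, -0.4688], [0.4853, -0.4708]]
```

View pics/w10.png

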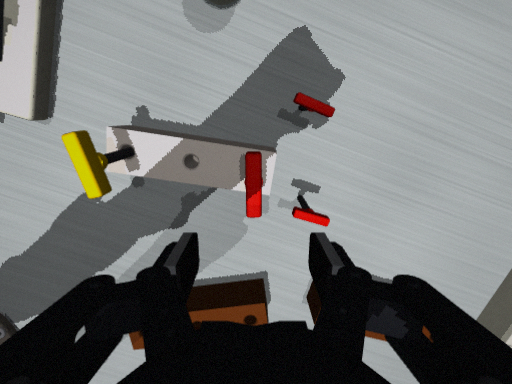

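>>> move_arm --newtons 60 --steps '[{"fingers": 45,"translation": [3.5,1.3,-50],"turn": 0.008},{"fingers": 45,"translation": [0,0,-50],"turn": 0},{"fingers": 45,"translation": [0,0,-30],"turn": 0},{"fingers": 45,"translation": [0,0,-11],"turn": 0},{"fingers": 45,"translation": [0,0,0],"turn": 0},{"fingers": 45,"translation": [0,0,0],"turn": 0}]'

```text
t: 13.62
eef_pos: [0.4991, -0.3867, 0.1306]
tool_rot: [-0.0, 0.821, -0.57, 0.001]
contact_force: [-0.4, 0.6, -0.5]
gripper_width: 0.524
```

```bash
python3 - <<'E'
from h import *
im,K=snap('11')
E
```

```text
11 13.625 [ 0.4991 -0.3867  0.1306] yaw -1.2139 q7 -0.786
```

View pics/w11.png

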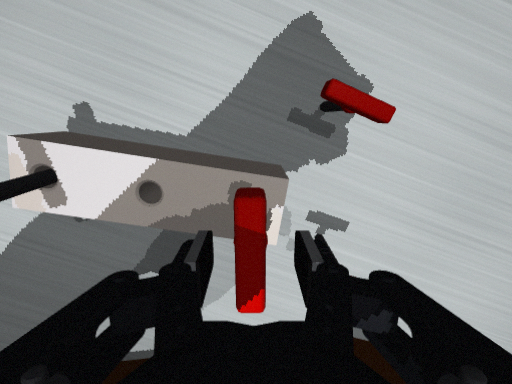

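>>> move_arm --steps '[{"fingers": 0,"translation": [0,0,0],"turn": 0},{"fingers": 0,"translation": [0,0,0],"turn": 0},{"fingers": 0,"translation": [0,0,0],"turn": 0},{"fingers": 0,"translation": [0,0,0],"turn": 0},{"fingers": 0,"translation": [0,0,20],"turn": 0},{"fingers": 0,"translation": [0,0,30],"turn": 0},{"fingers": 0,"translation": [0,0,40],"turn": 0},{"fingers": 0,"translation": [0,0,50],"turn": 0},{"fingers": 0,"translation": [0,0,40],"turn": 0},{"fingers": 0,"translation": [0,0,0],"turn": 0}]'

```text
t: 14.92
eef_pos: [0.4995, -0.3872, 0.3139]
tool_rot: [0.0, 0.821, -0.571, 0.004]
contact_force: [0.8, -0.9, -2.1]
gripper_width: 0.17
```

```bash
python3 - <<'E'
from h import *
im,K=snap('12')
s=read_camera('scene');cv2.imwrite('pics/s12.png',cv2.resize(s[130:300,150:350],None,fx=3.5,fy=3.5,interpolation=2))
E
```

```text
12 14.925 [ 0.4995 -0.3872  0.3139] yaw -1.2143 q7 -0.736
```

View pics/w12.png

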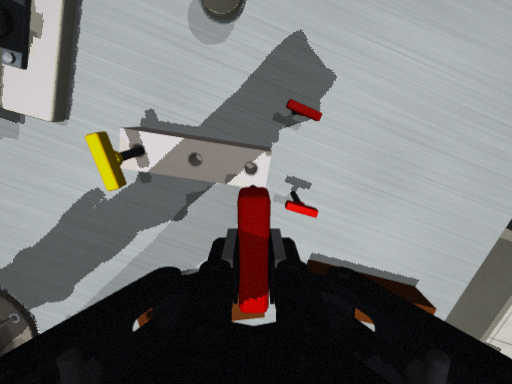

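View pics/s12.png

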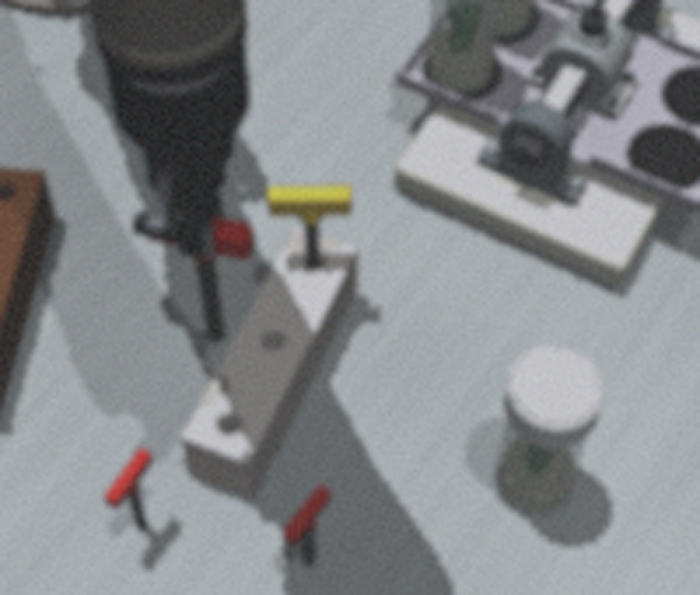

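```bash
python3 - <<'E'
from h import *
_,K=load('12')
print('hole',at_z('w',(250,167.5),.065,K),'mid',at_z('w',(195.5,159),.065,K))
for P in [(.4995,-.3872,.193),(.4995,-.3872,.319)]:
  print(((proj('scene',P)-[150,130])*3.5).round(1))
  for d in((.01,0,0),(0,.01,0),(0,0,.01)):print(((proj('scene',np.add(P,d))-[150,130])*3.5).round(1))
t=read_camera('top');print(proj('top',(.4995,-.3872,.193)),proj('top',(.4995,-.3872,.319)))
cv2.imwrite('pics/t12.png',cv2.resize(t[150:230,260:360],None,fx=6,fy=6,interpolation=2))
E
```

```text
hole [ 0.4991057  -0.38374246  0.065     ] mid [ 0.48368594 -0.30752692  0.065     ]
[213.4 337.9]
[225.1 345. ]
[222.3 327.5]
[212.3 330.3]
[198.2 232.1]
[211.2 239.6]
[208.1 221.1]
[196.9 222.6]
[317.88096351 185.50113685] [324.65137294 178.70726039]
```

View pics/t12.png

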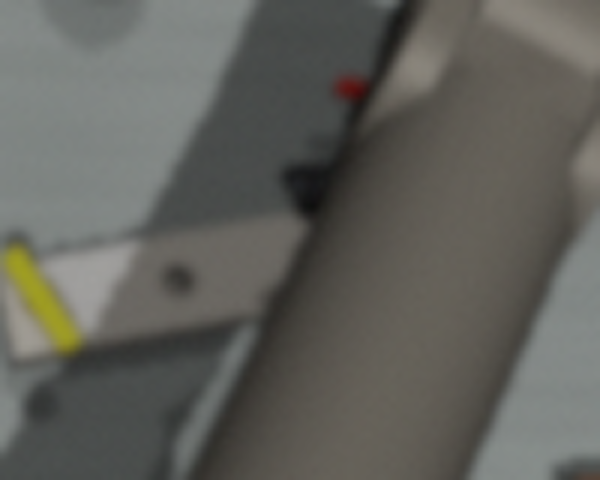

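>>> move_arm --steps '[{"fingers": 0,"translation": [5.5,30,2],"turn": 0.179},{"fingers": 0,"translation": [5.5,30,2],"turn": 0.179},{"fingers": 0,"translation": [5.5,30,2],"turn": 0.179},{"fingers": 0,"translation": [5.5,30,2],"turn": 0.179},{"fingers": 0,"translation": [5.5,30,2],"turn": 0.179},{"fingers": 0,"translation": [5.5,30,0],"turn": 0.179},{"fingers": 0,"translation": [5.5,30,0],"turn": 0.179},{"fingers": 0,"translation": [5.5,30,0],"turn": 0.179},{"fingers": 0,"translation": [5.5,30,0],"turn": 0.179},{"fingers": 0,"translation": [5.5,30,0],"turn": 0.179}]'

```text
t: 16.32
eef_pos: [0.552, -0.0854, 0.3171]
tool_rot: [-0.001, 0.958, 0.287, -0.001]
contact_force: [0.7, -0.4, -1.8]
gripper_width: 0.167
```

>>> move_arm --steps '[{"fingers": 0,"translation": [0,30,0],"turn": 0.179},{"fingers": 0,"translation": [0,30,0],"turn": 0.179},{"fingers": 0,"translation": [0,30,0],"turn": 0.179},{"fingers": 0,"translation": [0,30,0],"turn": 0.179},{"fingers": 0,"translation": [0,31,0],"turn": 0.179},{"fingers": 0,"translation": [0,0,0],"turn": 0},{"fingers": 0,"translation": [0,0,0],"turn": 0}]'

```text
t: 17.2
eef_pos: [0.5525, 0.0637, 0.3177]
tool_rot: [-0.0, 0.742, 0.67, -0.001]
contact_force: [-0.2, -0.2, -1.6]
gripper_width: 0.172
```

```bash
python3 - <<'E'
from h import *
_,K=load('12');print('bar chk',at_z('w',(254.5,247),.3303,K))
im,K=snap('13');o=get_obs();print(o['q'].round(3),o['tool_rot'])
s=read_camera('scene');cv2.imwrite('pics/s13.png',cv2.resize(s[60:180,260:380],None,fx=5,fy=5,interpolation=2))
t=read_camera('top');cv2.imwrite('pics/t13.png',cv2.resize(t[130:210,140:240],None,fx=6,fy=6,interpolation=2))
for n,P in(('tip',(*o['eef_pos'][:2],o['eef_pos'][2]-.1206)),('mouth',(.5548,.064,.152))):print(n,(proj('scene',P)-[260,60])*5,(proj('top',P)-[140,130])*6)
E
```

```text
bar chk [ 0.50614251 -0.38525782  0.3303    ]
13 17.2 [0.5525 0.0637 0.3177] yaw 1.469 q7 0.994
[ 0.506  0.336 -0.92   1.686  0.279  1.26   0.994] [-2.79392227e-04  7.42428398e-01  6.69924765e-01 -8.97458996e-04]
tip [304.58805035 314.31341941] [245.88642564 221.95682228]
mouth [297.86770708 369.7199548 ] [257.59076555 234.71460498]
```

View pics/s13.png

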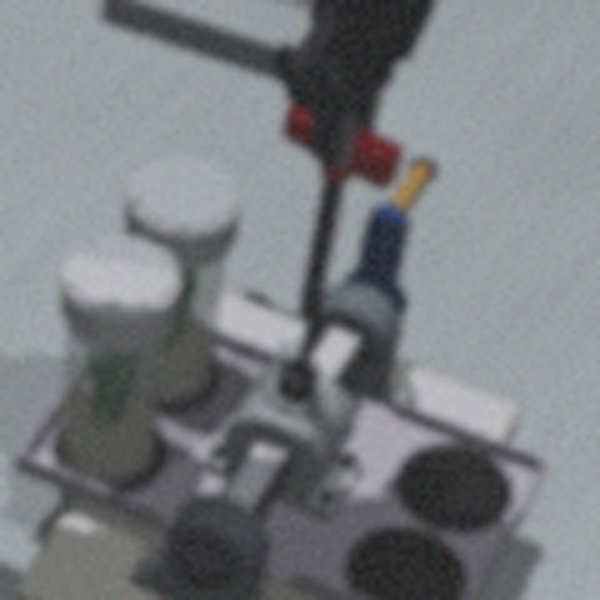

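View pics/w13.png

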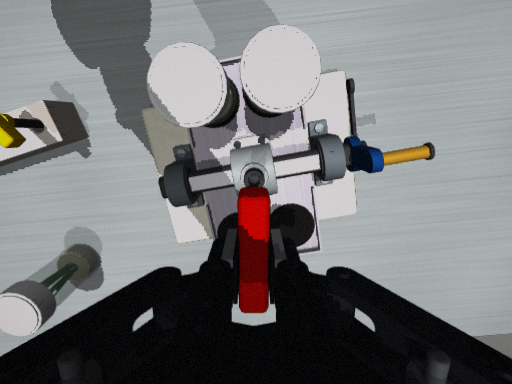

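View pics/t13.png

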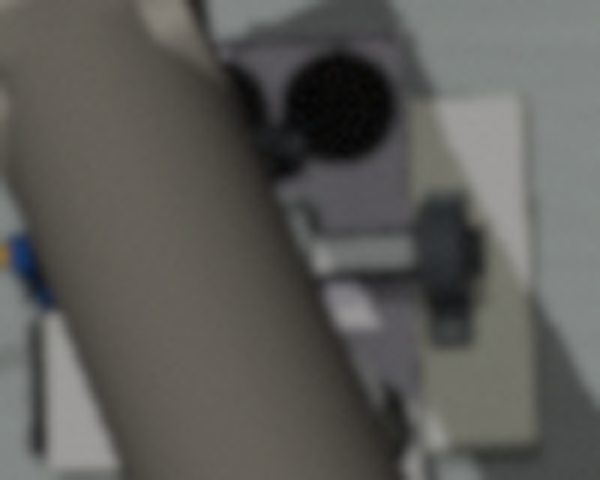

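```bash
python3 - <<'E'
from h import *
for t,T,ky in(('12',(.4995,-.3872,.3139),-1.2143+np.pi/2),('13',(.5525,.0637,.3177),1.469-np.pi/2+np.pi)):
  im,K=load(t)
  for off in(0,.004,.007):
    for zz in(.0164,-.0056):
      print(t,off,zz,[proj('w',(T[0]+np.cos(ky)*(e+off),T[1]+np.sin(ky)*(e+off),T[2]+zz),K).round(1).tolist() for e in(-.033,.033)])
  cv2.imwrite(f'pics/b{t}.png',cv2.resize(im[170:330,200:310],None,fx=4,fy=3.7,interpolation=2))
E
```

```text
12 0 0.0164 [[253.5, 315.0], [253.5, 196.6]]
12 0 -0.0056 [[253.3, 290.5], [253.3, 185.7]]
12 0.004 0.0164 [[253.5, 308.6], [253.5, 188.4]]
12 0.004 -0.0056 [[253.3, 284.7], [253.3, 178.6]]
12 0.007 0.0164 [[253.5, 303.8], [253.5, 182.2]]
12 0.007 -0.0056 [[253.3, 280.4], [253.3, 173.2]]
13 0 0.0164 [[252.7, 312.3], [252.7, 193.4]]
13 0 -0.0056 [[252.8, 287.9], [252.8, 182.8]]
13 0.004 0.0164 [[252.7, 305.9], [252.7, 185.1]]
13 0.004 -0.0056 [[252.8, 282.2], [252.8, 175.6]]
13 0.007 0.0164 [[252.7, 301.0], [252.7, 178.9]]
13 0.007 -0.0056 [[252.8, 277.8], [252.8, 170.1]]
```

View pics/b13.png

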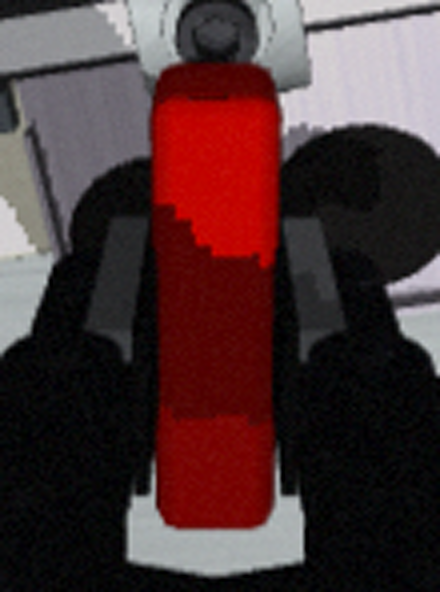

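View pics/b12.png

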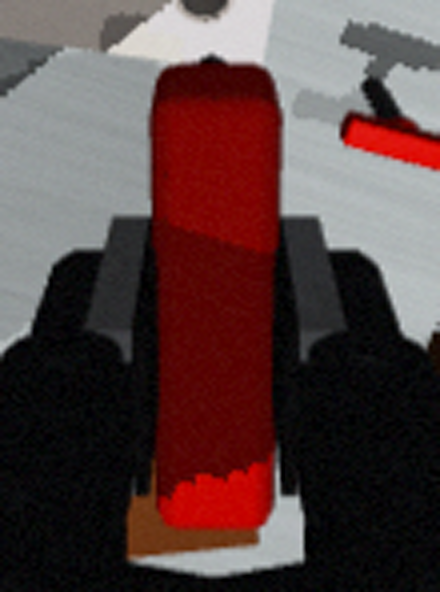

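```bash
python3 - <<'E'
from h import *
im,K=load('12');print('tip12',proj('w',(.4995,-.3872,.3139-.1206),K), proj('w',(.4995+.94*.003,-.3872+.35*.003,.3139-.1206),K))
im,K=load('13')
for p in((253.8,177.6),(254,179),(254,176)):print(at_z('w',p,.152,K))
a=im[160:192,238:270].astype(float);cv2.imwrite('pics/b13s.png',cv2.resize(np.clip(a*3.5,0,255).astype(np.uint8),None,fx=18,fy=18,interpolation=2))
E
```

```text
tip12 [252.65285216 190.86691763] [252.65186344 187.8866204 ]
[0.55100327 0.06469373 0.152     ]
[0.55263877 0.06475567 0.152     ]
[0.54918884 0.06510531 0.152     ]
```

View pics/b13s.png

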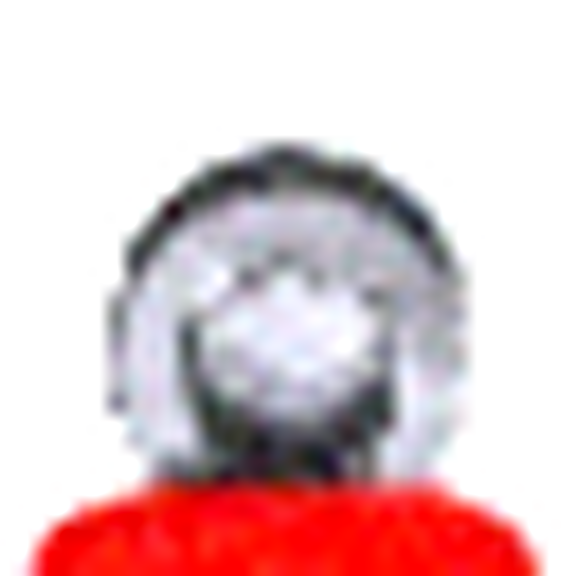

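>>> move_arm --steps '[{"fingers": 0,"translation": [0.5,0,-20],"turn": 0},{"fingers": 0,"translation": [0,0,-19],"turn": 0},{"fingers": 0,"translation": [0,0,0],"turn": 0},{"fingers": 0,"translation": [0,0,0],"turn": 0}]'

```text
t: 17.85
eef_pos: [0.5535, 0.0649, 0.2797]
tool_rot: [-0.0, 0.741, 0.671, 0.0]
contact_force: [-0.4, 0.1, -2.3]
gripper_width: 0.171
```

```bash
python3 - <<'E'
from h import *
im,K=snap('14')
s=read_camera('scene');cv2.imwrite('pics/s14.png',cv2.resize(s[100:160,290:350],None,fx=10,fy=10,interpolation=2))
E
```

```text
14 17.85 [0.5535 0.0649 0.2797] yaw 1.4712 q7 0.966
```

View pics/s14.png

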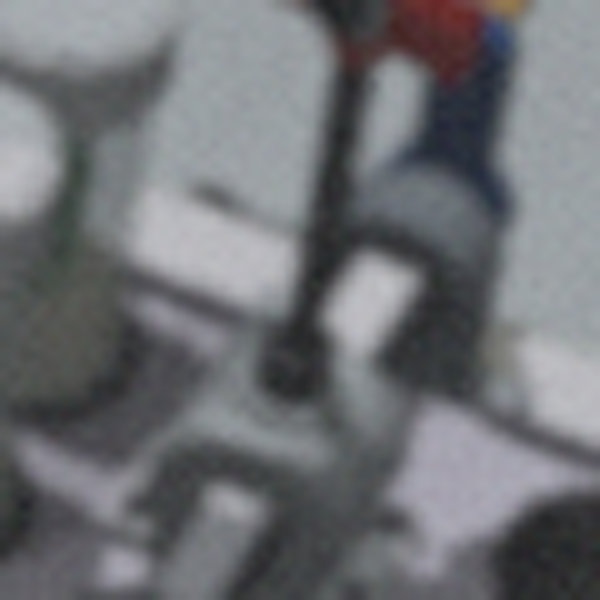

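View pics/w14.png

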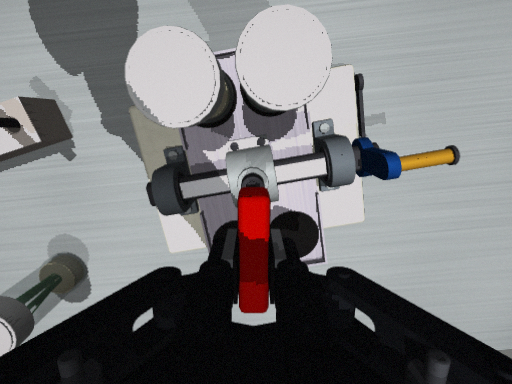

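>>> move_arm --steps '[{"fingers": 0,"translation": [-0.8,-1,-3],"turn": 0},{"fingers": 0,"translation": [0,0,-4],"turn": 0},{"fingers": 0,"translation": [0,0,-4],"turn": 0},{"fingers": 0,"translation": [0,0,-3],"turn": 0},{"fingers": 0,"translation": [0,0,0],"turn": 0}]'

```text
t: 18.58
eef_pos: [0.5527, 0.0641, 0.2656]
tool_rot: [-0.0, 0.741, 0.671, 0.0]
contact_force: [0.4, 0.6, -2.7]
gripper_width: 0.168
```

>>> move_arm --steps '[{"fingers": 0,"translation": [0,0,-3],"turn": 0},{"fingers": 0,"translation": [0,0,-3],"turn": 0},{"fingers": 0,"translation": [0,0,-2.5],"turn": 0},{"fingers": 0,"translation": [0,0,0],"turn": 0}]'

```text
t: 19.08
eef_pos: [0.5526, 0.0639, 0.257]
tool_rot: [-0.0, 0.741, 0.671, 0.0]
contact_force: [1.7, 1.6, -3.1]
gripper_width: 0.169
```

>>> move_arm --steps '[{"fingers": 0,"translation": [0,0,0],"turn": -0.15},{"fingers": 0,"translation": [0,0,0],"turn": -0.15},{"fingers": 0,"translation": [0,0,0],"turn": -0.15}]'

```text
t: 19.45
eef_pos: [0.5528, 0.064, 0.2571]
tool_rot: [-0.0, 0.874, 0.487, 0.0]
contact_force: [3.0, 1.2, -5.4]
gripper_width: 0.169
```

```bash
python3 - <<'E'
from h import *
o=get_obs();print(o['torque'],o['contact_force'],o['eef_pos'],yaw(o),o['q'][6])
s=read_camera('scene');cv2.imwrite('pics/s15.png',cv2.resize(s[80:180,270:390],None,fx=6,fy=6,interpolation=2))
E
```

```text
[ 0.66895969 -0.72652928  0.10962076] [ 2.97514175  1.18729639 -5.37117297] [0.55281587 0.06401627 0.2570771 ] 1.0164535059037343 0.5355586034259909
```

View pics/s15.png

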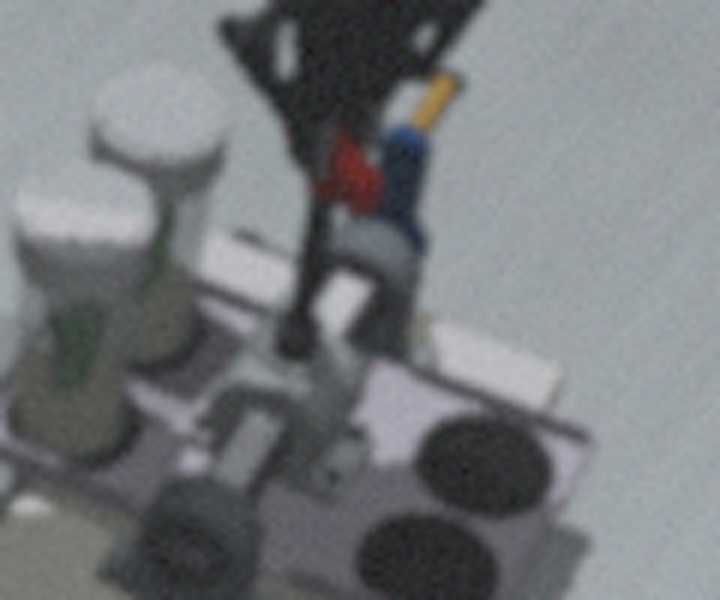

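>>> move_arm --steps '[{"fingers": 0,"translation": [0,0,0],"turn": -0.15},{"fingers": 0,"translation": [0,0,0],"turn": -0.15},{"fingers": 0,"translation": [0,0,0],"turn": -0.15},{"fingers": 0,"translation": [0,0,0],"turn": -0.15},{"fingers": 0,"translation": [0,0,0],"turn": -0.15},{"fingers": 0,"translation": [0,0,0],"turn": -0.15},{"fingers": 0,"translation": [0,0,0],"turn": 0}]'

```text
t: 20.38
eef_pos: [0.5531, 0.0637, 0.2571]
tool_rot: [0.0, 0.998, 0.062, 0.0]
contact_force: [3.0, 1.2, -5.9]
gripper_width: 0.166
```

```bash
python3 - <<'E'
from h import *
im,K=snap('16');o=get_obs();print(o['torque'],o['contact_force'],o['q'])
E
```

```text
16 20.375 [0.5531 0.0637 0.2571] yaw 0.1241 q7 -0.292
[ 0.45764257 -1.23964355  0.01197376] [ 3.66949511  1.85088845 -5.03825384] [ 0.28597368  0.32254429 -0.63210935  1.77907735  0.21117981  1.10754102
 -0.29108593]
```

>>> move_arm --steps '[{"fingers": 45,"translation": [0,0,0],"turn": 0},{"fingers": 45,"translation": [0,0,0],"turn": 0},{"fingers": 45,"translation": [0,0,0],"turn": 0},{"fingers": 45,"translation": [0,0,0],"turn": 0}]'

```text
t: 20.92
eef_pos: [0.5526, 0.0636, 0.2574]
tool_rot: [0.0, 0.998, 0.061, -0.0]
contact_force: [0.5, -0.2, -1.5]
gripper_width: 0.529
```

```bash
python3 - <<'E'
from h import *
im,K=snap('17')
s=read_camera('scene');cv2.imwrite('pics/s17.png',cv2.resize(s[80:180,270:390],None,fx=6,fy=6,interpolation=2))
E
```

```text
17 20.925 [0.5526 0.0636 0.2574] yaw 0.1213 q7 -0.295
```

View pics/w17.png

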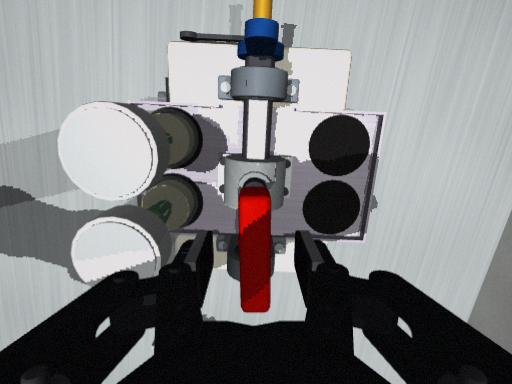

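View pics/s17.png

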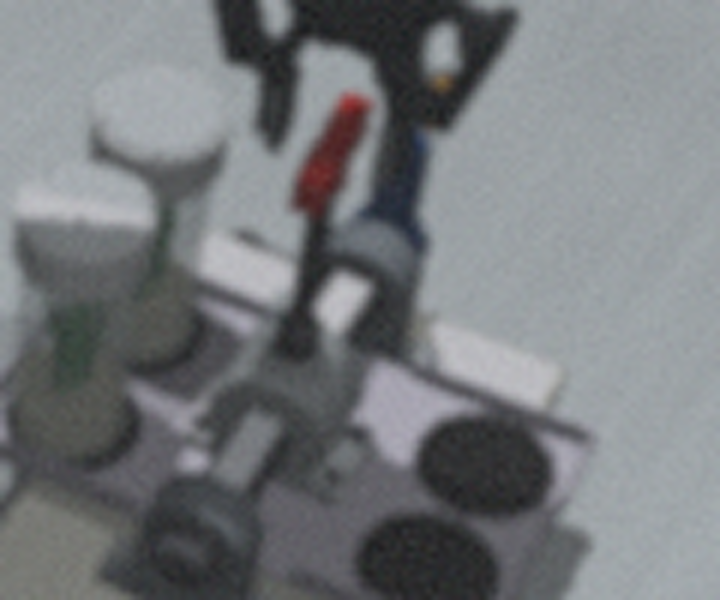

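>>> move_arm --steps '[{"fingers": 0,"translation": [0,0,0],"turn": 0},{"fingers": 0,"translation": [0,0,0],"turn": 0},{"fingers": 0,"translation": [0,0,0],"turn": 0},{"fingers": 0,"translation": [0,0,0],"turn": 0},{"fingers": 0,"translation": [0,0,0],"turn": -0.15},{"fingers": 0,"translation": [0,0,0],"turn": -0.15},{"fingers": 0,"translation": [0,0,0],"turn": -0.15},{"fingers": 0,"translation": [0,0,0],"turn": -0.15},{"fingers": 0,"translation": [0,0,0],"turn": -0.15},{"fingers": 0,"translation": [0,0,0],"turn": -0.15}]'

```text
t: 22.28
eef_pos: [0.5528, 0.064, 0.2573]
tool_rot: [-0.0, 0.924, -0.382, 0.0]
contact_force: [1.1, -0.2, -1.1]
gripper_width: 0.171
```

```bash
python3 - <<'E'
from h import *
o=get_obs();print(o['t'],o['torque'],o['contact_force'],o['eef_pos'],yaw(o),o['q'][6])
E
```

```text
22.275 [ 0.13488572 -0.22519268  0.07925236] [ 1.08370351 -0.2403167  -1.11087014] [0.55276585 0.06396232 0.25732998] -0.7836410646172709 -1.1476710549796307
```

>>> move_arm --steps '[{"fingers": 0,"translation": [0,0,0],"turn": -0.12},{"fingers": 0,"translation": [0,0,0],"turn": 0}]'

```text
t: 22.52
eef_pos: [0.5527, 0.064, 0.2573]
tool_rot: [-0.0, 0.901, -0.434, 0.0]
contact_force: [1.6, 0.8, -0.9]
gripper_width: 0.175
```

```bash
python3 - <<'E'
from h import *
o=get_obs();print(o['t'],o['torque'],o['contact_force'],o['eef_pos'],yaw(o),o['q'][6])
E
```

```text
22.525 [ 0.12201052 -0.33468709 -0.02598848] [ 1.56948976  0.75008085 -0.93993688] [0.55274311 0.06400955 0.2573247 ] -0.897655715890324 -1.2558021180248058
```

>>> move_arm --steps '[{"fingers": 0,"translation": [0,0,0],"turn": -0.1}]'

```text
t: 22.65
eef_pos: [0.5528, 0.0639, 0.2573]
tool_rot: [-0.0, 0.878, -0.479, 0.0]
contact_force: [0.5, -0.7, -1.5]
gripper_width: 0.174
```

```bash
python3 - <<'E'
from h import *
o=get_obs();print(o['t'],o['torque'],yaw(o),o['q'][6])
E
```

```text
22.65 [ 0.13244305 -0.28078767  0.07313735] -0.9980415089730632 -1.350906659776768
```

>>> move_arm --steps '[{"fingers": 0,"translation": [0,0,0],"turn": -0.08}]'

```text
t: 22.78
eef_pos: [0.5528, 0.064, 0.2573]
tool_rot: [-0.0, 0.858, -0.514, 0.0]
contact_force: [1.8, 1.3, -0.8]
gripper_width: 0.171
```

```bash
python3 - <<'E'
from h import *
o=get_obs();print(o['t'],o['torque'],yaw(o),o['q'][6])
E
```

```text
22.775 [ 0.20219568 -0.24124327  0.12588003] -1.0786045099073105 -1.4274639682708494
```

>>> move_arm --steps '[{"fingers": 0,"translation": [0,0,0],"turn": -0.06}]'

```text
t: 22.9
eef_pos: [0.5528, 0.064, 0.2574]
tool_rot: [-0.0, 0.842, -0.539, 0.0]
contact_force: [1.1, -0.3, -0.3]
gripper_width: 0.168
```

```bash
python3 - <<'E'
from h import *
o=get_obs();print(o['t'],o['torque'],yaw(o),o['q'][6])
E
```

```text
22.9 [ 0.14294956 -0.32042036  0.04305598] -1.1379529370544506 -1.4838696959156554
```

>>> move_arm --steps '[{"fingers": 0,"translation": [0,0,0],"turn": -0.06}]'

```text
t: 23.02
eef_pos: [0.5528, 0.064, 0.2573]
tool_rot: [-0.0, 0.826, -0.564, 0.0]
contact_force: [1.2, 0.3, -0.4]
gripper_width: 0.174
```

```bash
python3 - <<'E'
from h import *
o=get_obs();print(o['t'],o['torque'],yaw(o),o['q'][6])
E
```

```text
23.025 [ 0.19132415 -0.34653501  0.11753217] -1.1975035514679322 -1.5405477600105664
```

>>> move_arm --steps '[{"fingers": 0,"translation": [0,0,0],"turn": -0.06}]'

```text
t: 23.15
eef_pos: [0.5528, 0.064, 0.2573]
tool_rot: [-0.0, 0.809, -0.588, 0.0]
contact_force: [0.9, 0.3, -1.2]
gripper_width: 0.172
```

```bash
python3 - <<'E'
from h import *
o=get_obs();print(o['t'],o['torque'],yaw(o),o['q'][6])
E
```

```text
23.15 [ 0.15733008 -0.29733233  0.2761227 ] -1.2573421219979513 -1.5974881537593082
```

>>> move_arm --steps '[{"fingers": 0,"translation": [0,0,0],"turn": -0.06}]'

```text
t: 23.28
eef_pos: [0.5528, 0.0641, 0.2573]
tool_rot: [-0.0, 0.791, -0.612, 0.0]
contact_force: [1.3, -0.3, -1.1]
gripper_width: 0.167
```

```bash
python3 - <<'E'
from h import *
o=get_obs();print(o['t'],o['torque'],yaw(o),o['q'][6])
im,K=snap('18')
E
```

```text
23.275 [ 0.15792926 -0.32585933  0.31015248] -1.3169863625821465 -1.6544027540079553
18 23.275 [0.5528 0.0641 0.2573] yaw -1.317 q7 -1.654
```

View pics/w18.png

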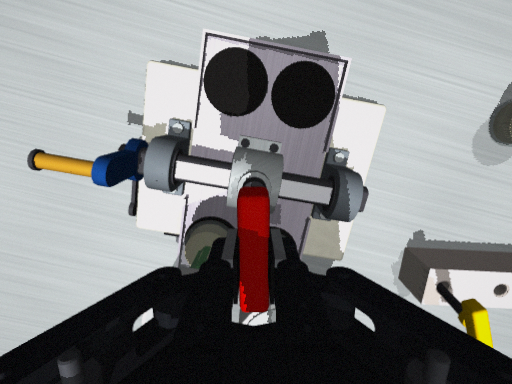

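>>> move_arm --steps '[{"fingers": 0,"translation": [0,0,0],"turn": -0.05}]'

```text
t: 23.45
eef_pos: [0.5528, 0.064, 0.2573]
tool_rot: [-0.0, 0.776, -0.631, 0.0]
contact_force: [1.1, 0.8, -1.3]
gripper_width: 0.167
```

```bash
python3 - <<'E'
from h import *
for i in range(4):
  o=get_obs();print(o['t'],o['torque'],yaw(o),o['q'][6]);read_camera('top')
E
```

```text
23.45 [ 0.18736466 -0.40089548  0.3396953 ] -1.36596535282358 -1.7009874698412655
23.5 [ 0.17359522 -0.42956016  0.23508866] -1.3685124729300806 -1.7033596683094248
23.55 [ 0.2002378  -0.39254938  0.27429721] -1.3660768359468545 -1.70096774116724
23.6 [ 0.25301321 -0.42602894  0.28681677] -1.3656512843673938 -1.7005246524291004
```

>>> move_arm --steps '[{"fingers": 0,"translation": [0,0,0],"turn": 0.07},{"fingers": 0,"translation": [0,0,0],"turn": 0.07},{"fingers": 0,"translation": [0,0,6],"turn": 0},{"fingers": 0,"translation": [0,0,10],"turn": 0},{"fingers": 0,"translation": [0,0,20],"turn": 0},{"fingers": 0,"translation": [0,0,30],"turn": 0},{"fingers": 0,"translation": [0,0,0],"turn": 0}]'

```text
t: 24.52
eef_pos: [0.5537, 0.064, 0.3259]
tool_rot: [-0.001, 0.817, -0.577, 0.002]
contact_force: [-0.9, 0.3, -2.2]
gripper_width: 0.17
```

```bash
python3 - <<'E'
from h import *
im,K=snap('19');print(get_obs()['contact_force'])
E
```

```text
19 24.525 [0.5537 0.064  0.3259] yaw -1.2294 q7 -1.546
[-0.83303366 -0.29782864 -1.6228762 ]
```

View pics/w19.png

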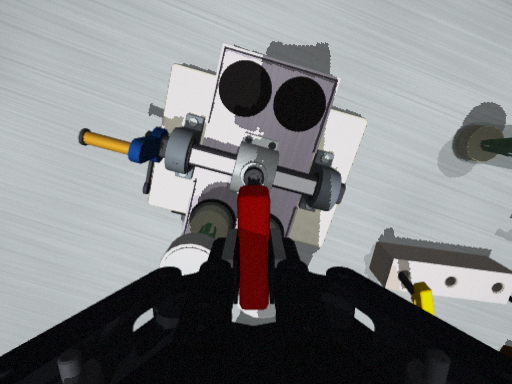

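```bash
python3 - <<'E'
from h import *
im,K=load('19')
x,y=proj('w',(.5535,.064,.152),K).astype(int);print(x,y)
a=im[y-16:y+16,x-16:x+16].astype(float);cv2.imwrite('pics/h19.png',cv2.resize(np.clip(a*3.5,0,255).astype(np.uint8),None,fx=18,fy=18,interpolation=2))
E
```

```text
253 179
```

View pics/h19.png

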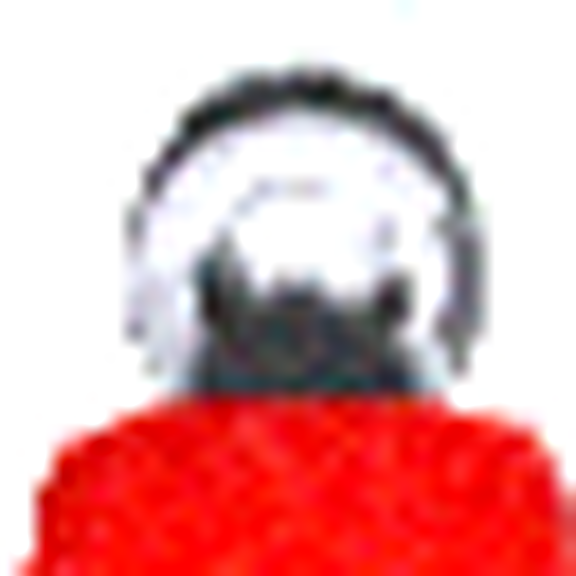

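>>> move_arm --steps '[{"fingers": 0,"translation": [-5,-50,0],"turn": 0},{"fingers": 0,"translation": [-5,-50,0],"turn": 0},{"fingers": 0,"translation": [-5,-50,0],"turn": 0},{"fingers": 0,"translation": [-7,-50,0],"turn": 0},{"fingers": 0,"translation": [-7,-50,0],"turn": 0},{"fingers": 0,"translation": [-7,-50,0],"turn": 0},{"fingers": 0,"translation": [-6,-50,0],"turn": 0},{"fingers": 0,"translation": [-6,-50,0],"turn": 0},{"fingers": 0,"translation": [-6,-49.5,0],"turn": 0},{"fingers": 0,"translation": [0,0,0],"turn": 0}]'

```text
t: 25.82
eef_pos: [0.4953, -0.3907, 0.3211]
tool_rot: [0.001, 0.815, -0.58, -0.002]
contact_force: [-0.2, 0.3, -1.6]
gripper_width: 0.166
```

```bash
python3 - <<'E'
from h import *
im,K=snap('20');o=get_obs()
cv2.imwrite('pics/w20z.png',cv2.resize(im[130:230,170:290],None,fx=6,fy=6,interpolation=2))
s=read_camera('scene');cv2.imwrite('pics/s20.png',cv2.resize(s[180:280,170:290],None,fx=6,fy=6,interpolation=2))
P=o['eef_pos'];print('tip',(proj('scene',(P[0],P[1],P[2]-.1203))-[170,180])*6,'hole',(proj('scene',(.4993,-.3855,.065))-[170,180])*6)
E
```

```text
20 25.825 [ 0.4953 -0.3907  0.3211] yaw -1.2371 q7 -0.71
tip [238.40230643 266.08944413] hole [269.4206813  426.57524973]
```

View pics/w20z.png

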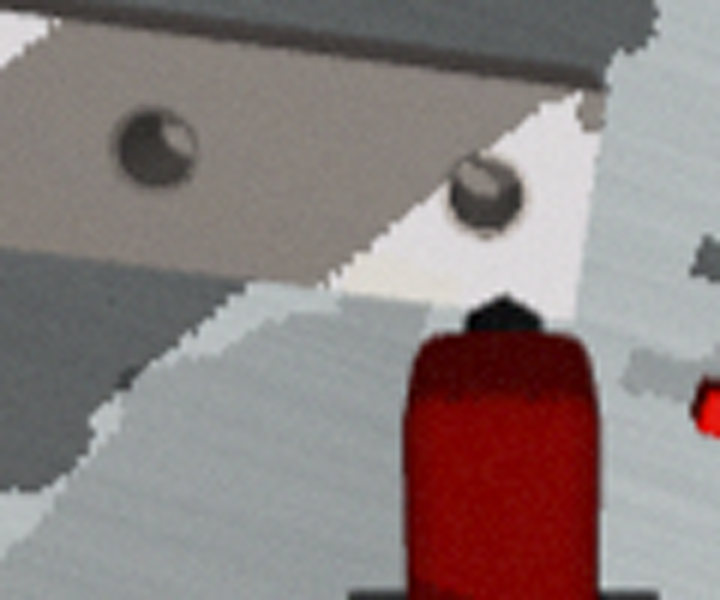

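View pics/s20.png

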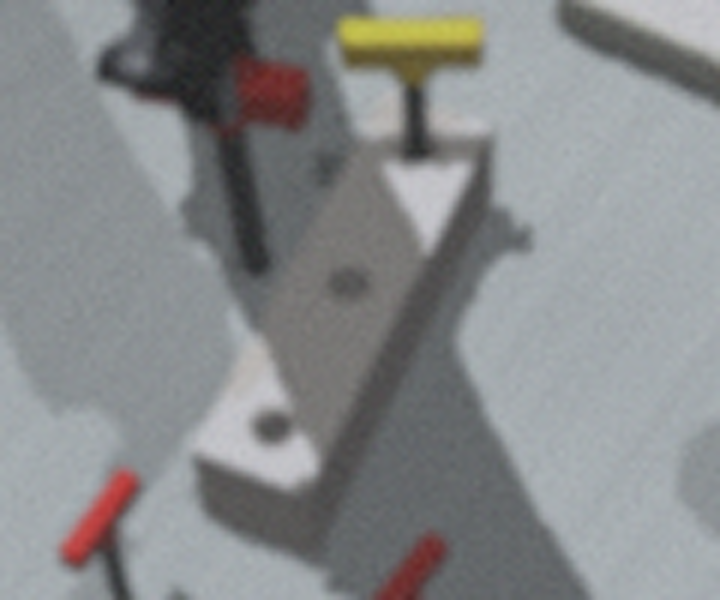

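```bash
python3 - <<'E'
from h import *
im,K=load('20');T=np.array([.4953,-.3907,.3211])
print('hole',at_z('w',(251,162.5),.065,K)); print('mid',at_z('w',(170+155/6,130+147/6),.065,K))
for p in((254.2,180),(254.2,182),(254.2,184)):
    print('tip',(at_z('w',p,.2015,K)-T).round(4),proj('scene',at_z('w',p,.2015,K)), 'obs 213,224.7')
print(tri([ray('w',(254.2,181.5),K),ray('scene',(213,224.7))]))
E
```

```text
hole [ 0.49834533 -0.38557675  0.065     ]
mid [ 0.48333685 -0.30722955  0.065     ]
tip [ 0.0097  0.0027 -0.1196] [212.3353928  226.04604666] obs 213,224.7
tip [ 0.0078  0.002  -0.1196] [211.53961057 225.86018375] obs 213,224.7
tip [ 0.0059  0.0014 -0.1196] [210.74105929 225.67367554] obs 213,224.7
(array([ 0.50606731, -0.38758124,  0.20865428]), [np.float64(0.0009732043297537582), np.float64(0.0009732043297538206)])
```

>>> move_arm --steps '[{"fingers": 0,"translation": [-4.5,2.5,-40],"turn": 0},{"fingers": 0,"translation": [0,0,-45],"turn": 0},{"fingers": 0,"translation": [0,0,-35],"turn": 0},{"fingers": 0,"translation": [0,0,0],"turn": 0},{"fingers": 0,"translation": [0,0,0],"turn": 0}]'

```text
t: 26.55
eef_pos: [0.4953, -0.3827, 0.2048]
tool_rot: [-0.0, 0.817, -0.576, 0.001]
contact_force: [0.4, -0.4, -1.0]
gripper_width: 0.174
```

```bash
python3 - <<'E'
from h import *
im,K=snap('21');o=get_obs()
cv2.imwrite('pics/w21z.png',cv2.resize(im[130:230,190:310],None,fx=6,fy=6,interpolation=2))
s=read_camera('scene');cv2.imwrite('pics/s21.png',cv2.resize(s[200:280,170:270],None,fx=7,fy=7,interpolation=2))
E
```

```text
21 26.55 [ 0.4953 -0.3827  0.2048] yaw -1.2276 q7 -0.727
```

View pics/w21z.png

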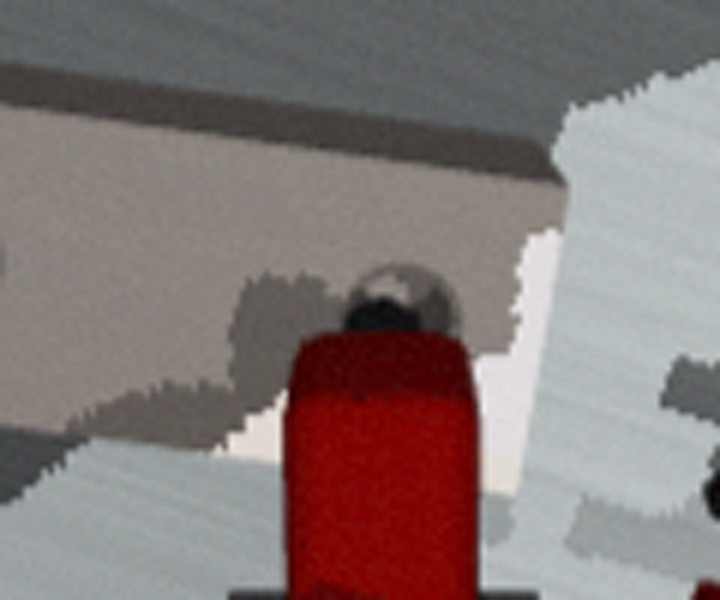

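View pics/s21.png

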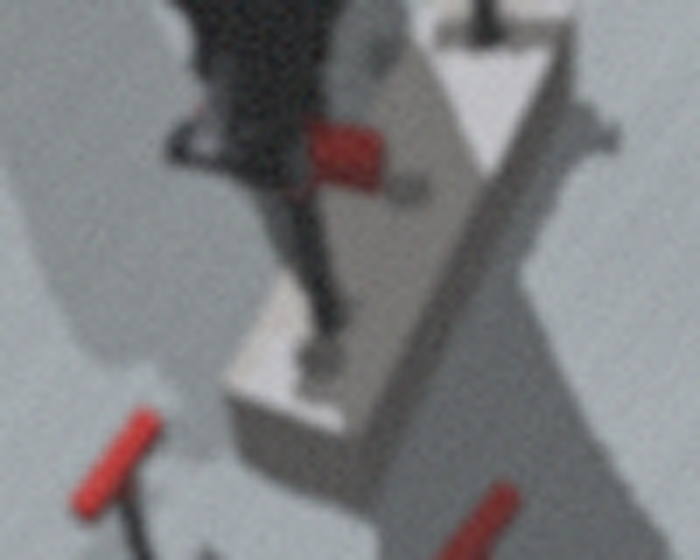

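>>> move_arm --steps '[{"fingers": 0,"translation": [-4,-4.3,-7],"turn": 0},{"fingers": 0,"translation": [0,0,0],"turn": 0},{"fingers": 0,"translation": [0,0,0],"turn": 0}]'

```text
t: 27.02
eef_pos: [0.49, -0.3877, 0.1964]
tool_rot: [-0.0, 0.817, -0.577, 0.0]
contact_force: [0.4, -0.4, -1.8]
gripper_width: 0.17
```

```bash
python3 - <<'E'
from h import *
im,K=snap('22');o=get_obs()
cv2.imwrite('pics/w22z.png',cv2.resize(im[150:210,220:290],None,fx=9,fy=9,interpolation=2))
s=read_camera('scene');cv2.imwrite('pics/s22.png',cv2.resize(s[220:270,190:250],None,fx=11,fy=11,interpolation=2))
E
```

```text
22 27.025 [ 0.49   -0.3877  0.1964] yaw -1.2295 q7 -0.718
```

View pics/w22z.png

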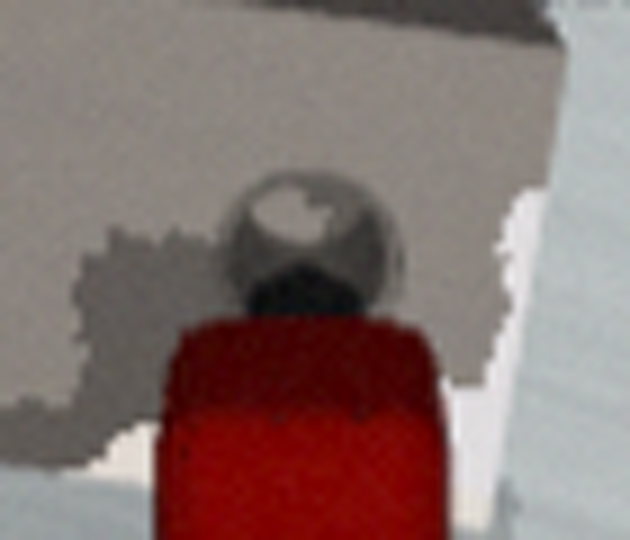

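View pics/s22.png

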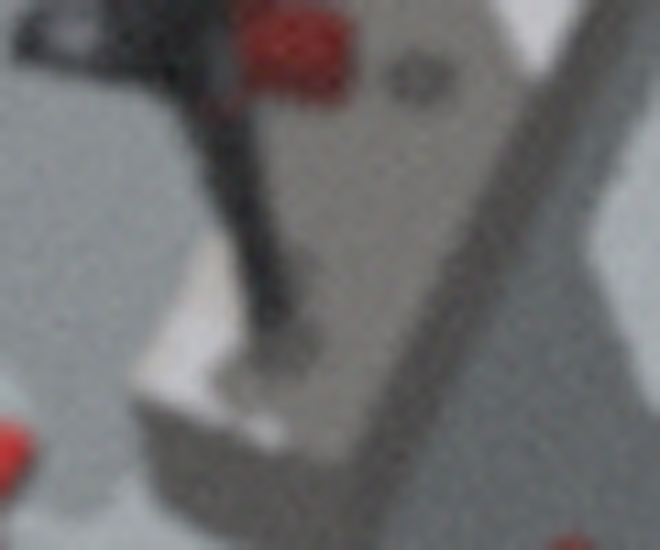

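>>> move_arm --steps '[{"fingers": 0,"translation": [3.3,-0.3,0],"turn": 0},{"fingers": 0,"translation": [0,0,-8],"turn": 0},{"fingers": 0,"translation": [0,0,-8],"turn": 0},{"fingers": 0,"translation": [0,0,-4],"turn": 0},{"fingers": 0,"translation": [0,0,0],"turn": 0}]'

```text
t: 27.75
eef_pos: [0.4931, -0.3877, 0.1757]
tool_rot: [0.0, 0.817, -0.577, -0.001]
contact_force: [0.4, 0.5, -1.8]
gripper_width: 0.17
```

>>> move_arm --steps '[{"fingers": 0,"translation": [0,0,-10],"turn": 0},{"fingers": 0,"translation": [0,0,-10],"turn": 0},{"fingers": 0,"translation": [0,0,-10],"turn": 0},{"fingers": 0,"translation": [0,0,0],"turn": 0}]'

```text
t: 28.25
eef_pos: [0.4927, -0.3874, 0.145]
tool_rot: [0.0, 0.817, -0.577, -0.001]
contact_force: [-0.1, 0.2, -2.2]
gripper_width: 0.169
```

>>> move_arm --steps '[{"fingers": 0,"translation": [0,0,-7],"turn": 0},{"fingers": 0,"translation": [0,0,-5],"turn": 0},{"fingers": 0,"translation": [0,0,0],"turn": 0}]'

```text
t: 28.62
eef_pos: [0.4932, -0.3877, 0.1338]
tool_rot: [0.0, 0.817, -0.577, -0.0]
contact_force: [-0.4, -0.6, -1.5]
gripper_width: 0.168
```

Release; it drops the last couple of mm.

>>> move_arm --steps '[{"fingers": 0,"translation": [0,0,-1.5],"turn": 0},{"fingers": 45,"translation": [0,0,0],"turn": 0},{"fingers": 45,"translation": [0,0,0],"turn": 0},{"fingers": 45,"translation": [0,0,0],"turn": 0},{"fingers": 45,"translation": [0,0,0],"turn": 0},{"fingers": 45,"translation": [0,0,30],"turn": 0},{"fingers": 45,"translation": [0,0,50],"turn": 0},{"fingers": 45,"translation": [0,0,55],"turn": 0},{"fingers": 45,"translation": [0,0,30],"turn": 0},{"fingers": 45,"translation": [0,0,0],"turn": 0}]'

```text
t: 29.88
eef_pos: [0.4947, -0.3887, 0.3011]
tool_rot: [-0.0, 0.817, -0.577, 0.003]
contact_force: [-0.1, 0.2, -0.9]
gripper_width: 0.525
```

```bash
python3 - <<'E'
from h import *
im,K=snap('23');print(get_obs()['contact_force'])
s=read_camera('scene');cv2.imwrite('pics/s23.png',cv2.resize(s[80:280,170:390],None,fx=3.4,fy=3,interpolation=2))
E
```

```text
23 29.875 [ 0.4947 -0.3887  0.3011] yaw -1.2292 q7 -0.706
[ 0.35552356  0.62420336 -0.8512469 ]
```

View pics/w23.png

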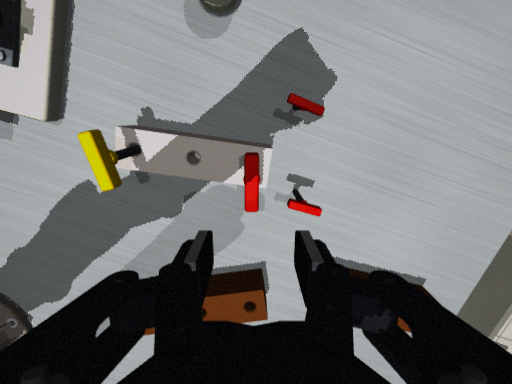

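View pics/s23.png

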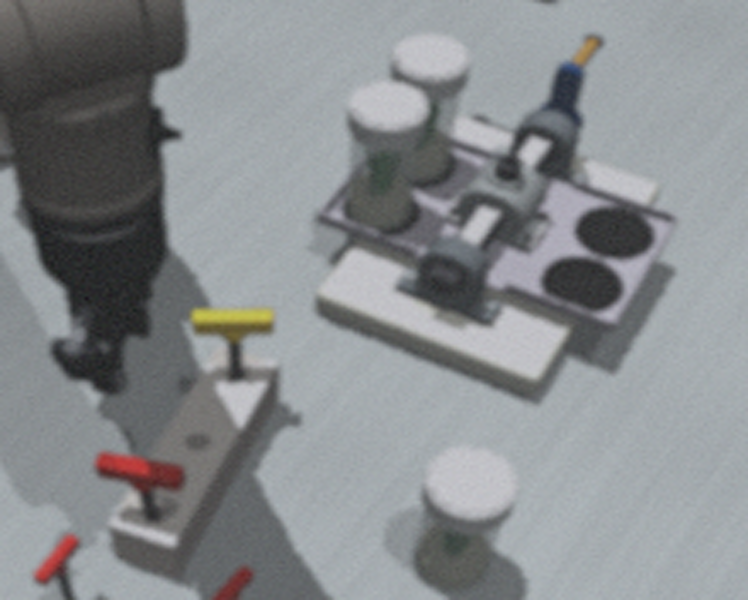

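>>> move_arm --steps '[{"fingers": 60,"translation": [7.5,56,0],"turn": 0.164},{"fingers": 60,"translation": [7.5,56,0],"turn": 0.164},{"fingers": 60,"translation": [7.5,56,0],"turn": 0.164},{"fingers": 60,"translation": [7.5,56,0],"turn": 0.164},{"fingers": 60,"translation": [7.5,56,0],"turn": 0.164},{"fingers": 60,"translation": [7.5,56,0],"turn": 0.164},{"fingers": 60,"translation": [7.5,56,-20],"turn": 0.164},{"fingers": 60,"translation": [7.5,60,-20],"turn": 0.164},{"fingers": 60,"translation": [0,0,0],"turn": 0},{"fingers": 60,"translation": [0,0,0],"turn": 0}]'

```text
t: 31.22
eef_pos: [0.5526, 0.0624, 0.2568]
tool_rot: [0.0, 0.999, 0.041, -0.001]
contact_force: [0.3, -1.1, -1.1]
gripper_width: 0.706
```

```bash
python3 - <<'E'
from h import *
im,K=snap('24')
x,y=proj('w',(.554,.064,.152),K).astype(int);print(x,y)
a=im[y-16:y+16,x-16:x+16].astype(float);cv2.imwrite('pics/h24.png',cv2.resize(np.clip(a*4,0,255).astype(np.uint8),None,fx=18,fy=18,interpolation=2))
E
```

```text
24 31.225 [0.5526 0.0624 0.2568] yaw 0.0824 q7 -0.31
254 192
```

View pics/h24.png

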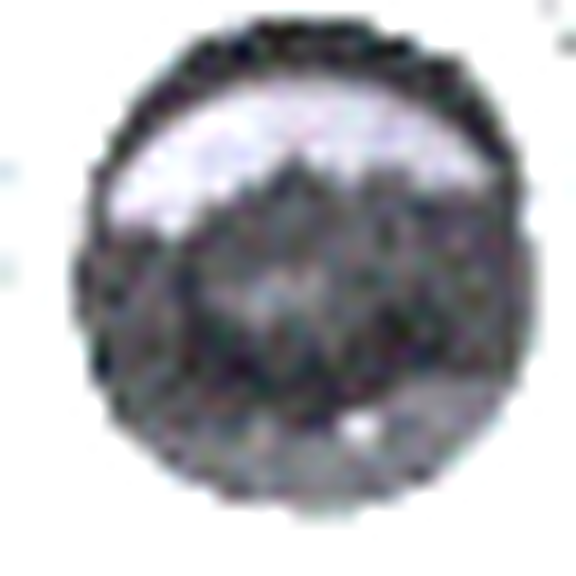

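View pics/w24.png

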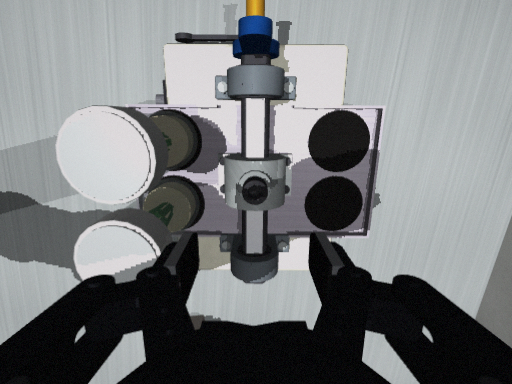

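```bash
python3 - <<'E'
from h import *
print(hand_in());print(get_obs()['t'])
E
```

```text
the job is handed in; nothing more can be done
None
the job is handed in; nothing more can be done
```

The job is done and handed in at about 31 s of the 72 s allowed; no verdict was reported.

- **Shaft:** I swung the crank to upright by its pin and let go. Gripping the pin left the arm about 0.2 rad short, so I finished with two small pushes. The last views show the arm upright and the flat centred.
- **Screw:** I set the red key fully into the socket and turned it clockwise in two pulls. The first was about 1.35 rad. I then let go of the key in the screw, took a fresh hold and turned about 1.5 rad more.
- **Stop:** The turning torque rose from about 0.1 N m to about 0.3 N m and stayed there. The last close-up shows the socket about 30° from its zero position, which fits 2.6 rad.
- **Red key:** It is back in its own hole, released and standing. It had tilted about 4° in the grip on the way back, so I shifted the placing to allow for that. I did not measure its final lean, but the hole limits it to about 0.11 rad.
- **Bystanders:** The yellow key and the jars look unmoved in the pictures.

My estimates of the screw position from different views disagreed by about 2 mm, but the key went in without noticeable force.

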